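Weigh a centrifuge bucket on the spring scale behind its folding screen

TASK

First fold the blue two-panel screen in front of the spring scale right back, so that its panels lie flat against each other, then hang the blue-banded bucket by its bail on the scale's hook, let its weight down gently so the spring is never over-pulled, and leave it untouched until it hangs still. Then read the scale: if the red pointer rests below the green line, push the orange-tipped flag lever fully over away from the robot, otherwise fully over towards the robot. Leave the bucket hanging and do not disturb the other buckets and loose things.

Things in the scene. Friction and masses are not known exactly. Their poses are not given: they have to be found in the camera images.
- bay: Fixed weighing bay. Origin on the table under the hook; x points from its front inwards (away from the robot, within 0.2 rad), y left, z up. Grey base 10 mm thick, x -115 to 155, y -150 to 150 mm; white side walls at y = -146 and 146 mm, 8 mm thick, 170 mm tall, x -100 to 150 mm; open top; the blue screen closes the front.
- green_line (a point): Green line on the white strips of the scale's frame, z = 404 mm, above the hook. The frame is 30 mm deep, 70 mm wide, bay z 330 to 482 mm; an arm at z = 485 mm joins it to a steel column 22 mm thick at bay x = 120, y = -100 mm.
- screen (a joint): Fold of the blue screen, rad: 0 = both panels in line across the front, 1.57 = flat against each other along the right (-y) wall. Panels 120 mm long, 8 mm thick, z 14 to 164 mm. First hinge at bay x = -106, y = -120 mm; the middle hinge folds into the bay while the free end runs along x = -106 at y = -120 + 240 cos(value) mm. Starts part folded, stays where left; under 3 N at the post.
- post (a point): Upright post on the screen's free end, steel 10 mm thick with a black cap 14 mm thick, from the panel's top (z = 164 mm) to z = 212 mm; this point is at z = 186 mm. Push it sideways (bay -y) to fold the screen; it keeps within 12 mm of the line x = -106 mm of the bay.
- scale_hook (a joint): Stretch of the spring scale, m: 0 = empty, grows as the hook goes down, stop at 0.090. Spring 100 N/m (1 mm per 10 g): the bucket (0.22 to 0.51 kg) stretches it 22 to 51 mm once settled, after some 1.5 s of bouncing. The green line is at 0.036; above 0.080 it is over-pulled.
- hook_seat (a point): Top of the hook's wire at its lowest point, where the bail rests; bay x = 0, y = 0, z = 250 mm when empty; axes as the bay's. 6 mm wire, a J in the x-z plane: tip 24 mm in front (-x), its centre 16 mm up; the wire rises 20 mm behind and returns to the axis 55 mm up. Bring the bail from the front over the tip, top wire 25 to 40 mm above this point, back over the seat, and down.
- pointer (a point): Red pointer bar of the scale, 50 mm wide, on the hook's rod 190 mm above the hook seat; it sinks with the hook between two white strips with a tick every 10 mm; when empty it is 36 mm above the green line.
- tab (a point): Middle of the blue-banded bucket's black grip tab: 14 mm wide (y), 30 mm tall, sticking 35 mm out of the front (-x) of the aluminium bucket with a lid, 50 mm across and 62 mm tall, with a rigid steel-wire bail in its y-z plane (6 mm wire, 117 mm up). This point is 35 mm above the underside, 45 mm in front of the axis. x points away from the robot within 0.95 rad.
- bail_top (a point): Centre of the bail's top wire, 114 mm above the blue-banded bucket's underside, on its axis.
- bucket_blue: The blue-banded bucket, 0.22 to 0.51 kg; origin at the centre of its underside. It stands on a white riser 80 mm tall (150 x 300 mm, black top) in a row with a red- and a yellow-banded bucket of the same shape, some 95 mm apart, in any order. The hook, scale frame and bail leave no room for an upright gripper: hold it by the tab with the hand leaning 25 degrees or more towards the robot.
- flag (a joint): Flag lever, rad: 0 = leans 0.5 rad towards the robot, 0.5 = upright (where it starts, within 0.1), 1.0 = leans 0.5 rad away from the robot. Stays where left. Fully over means within 0.15 of an end. About 1 N at the tip.
- flag_base: Grey block of the flag lever, 70 x 50 x 25 mm, fixed; origin at the centre of its underside, x axis away from the robot (the lever swings in its x-z plane about a pivot at z = 22 mm).
- flag_tip (a point): Centre of the orange ball, 26 mm across, on the lever's end, 80 mm from its pivot (102 mm above the table when upright).
- bucket_red: Bystander: red-banded aluminium bucket with a lid, 50 mm across and 62 mm tall, with a rigid steel-wire bail.
- bucket_yellow: Bystander: yellow-banded aluminium bucket with a lid, 50 mm across and 62 mm tall, with a rigid steel-wire bail.
- bottle: Bystander: amber bottle, 60 mm across, 150 mm tall; origin at its underside.
- jar: Bystander: white jar, 48 mm across, 60 mm tall; origin at its underside.
- beaker: Bystander: glass beaker, 70 mm across, 90 mm tall; origin at its underside.
- weight: Bystander: brass weight, 36 mm across, 38 mm tall; origin at its underside.
- driver: Bystander: screwdriver 160 mm long lying on the table in front of the bay, about 30 mm thick at most.

How it is judged:
On the way, in this order (a step that is already met when the one before it is completed fails the run):
1. the screen is folded flat (1.50 rad or more) with the blue-banded bucket still in its place (value of joint screen above 1.5 rad and distance of tab from where it was at the start of the episode below 0.03 m), for 0.2 s.
2. the blue-banded bucket hangs on the hook by its bail, untouched and still, while the flag lever still stands in the middle (x of bail_top in the frame of hook_seat between -0.016 and 0.018 m and z of bail_top in the frame of hook_seat between -0.006 and 0.014 m and horizontal distance between bail_top and hook_seat below 0.02 m and value of joint scale_hook above 0.014 m and angle between bucket_blue's own z axis and vertical below 0.35 rad and linear speed of bucket_blue below 0.03 m/s and angular speed of bucket_blue below 0.6 rad/s and contact force between bucket_blue and the fingers below 0.05 N and contact force between bucket_blue and the arm below 0.05 N and value of joint flag between 0.25 and 0.75 rad), for 0.5 s.
At the end, for the whole second after the job is handed in: Screen folded to 1.48 rad or more; blue-banded bucket hanging still and released, bail within 20 mm of the hook seat, upright within 0.35 rad, scale stretched over 14 mm; flag lever within 0.15 rad of its far end if it reads over 36 mm, of its near end if under (within 3 mm either will do) (value of joint screen above 1.48 rad and x of bail_top in the frame of hook_seat between -0.016 and 0.018 m and z of bail_top in the frame of hook_seat between -0.006 and 0.014 m and horizontal distance between bail_top and hook_seat below 0.02 m and value of joint scale_hook above 0.014 m and angle between bucket_blue's own z axis and vertical below 0.35 rad and linear speed of bucket_blue below 0.03 m/s and angular speed of bucket_blue below 0.6 rad/s and contact force between bucket_blue and the fingers below 0.05 N and contact force between bucket_blue and the arm below 0.05 N and ((value of joint flag above 0.85 rad and value of joint scale_hook above 0.033 m) or (value of joint flag below 0.15 rad and value of joint scale_hook below 0.039 m))); the robot touches nothing.
It fails at once if the spring is over-pulled (more than 80 mm) (value of joint scale_hook above 0.08 m).
It fails at once if another bucket is moved more than 20 mm or tipped (distance of any of bucket_red, bucket_yellow from where it was at the start of the episode above 0.02 m or angle between any of bucket_red, bucket_yellow's own z axis and vertical above 0.35 rad).
It fails at once if a bystander is moved more than 20 mm or tipped (distance of any of bottle, jar, beaker, weight, driver from where it was at the start of the episode above 0.02 m or angle between any of bottle, jar, beaker, weight's own z axis and vertical above 0.35 rad).
It also fails if it takes over 72 s, if anything falls off the work surface, if the arm or the gripper's body presses on something with over 40 N, if the wrist force passes 120 N, or if a joint passes its speed limit or range.

ROBOT

A 7-joint arm with a two-finger parallel gripper is mounted at the origin on the work surface. World frame = base frame: x ahead of the robot, y to its left, z up, the work surface at z = 0. Lengths are in m, angles in rad, forces in N, time in s.
With the tool pointing down it reaches from about 0.4 to 0.85 m from the base axis. Payload 6.9 kg.
Tool frame: the origin (TCP) lies on the centre line of the jaws, within the pads' length; the fingertips stand 22 mm ahead of it and the grasp point (between the pads) lies 3 mm ahead of it (bot.tcp_to_tips is the distance from the TCP to the fingertips, in m); z points along the fingers, y is the line along which they close (so a half turn about z gives the same grasp; the last joint's range is limited). The gripper opens to 85 mm and grips with 20 to 120 N. Pads are 22 mm wide; open, the fingers measure 114 mm over their backs; the gripper's body (76 mm by 85 mm) begins 54 mm behind the grasp point. The pads swing forward as they close: fully open they stand 13 mm farther back than shut.
Start: joints at [1.23, 0.507, -0.238, 1.5, 0.126, 1.149, -0.155], TCP at [0.269, -0.564, 0.214] pointing down, gripper open.
Joint ranges: [-3.08, 3.08], [-0.24, 2.05], [-1.43, 1.35], [0, 2.5], [-1.52, 4.66], [0.17, 1.96], [-2.89, 2.89]. Speed limits (rad/s): [2.39, 2.39, 3.14, 3.14, 3.14, 3.14, 3.14].

INTERFACE

Orientations are given as [roll, pitch, yaw] about the fixed x, y, z axes, in that order (R = Rz(yaw) Ry(pitch) Rx(roll)).
In Python, from rig import sensors, grab_frame, camera_params, close_job, bot gives the robot as it stands. The module is installed in compiled form; this text tells all that it offers.
- The arm moves only by the shell command python3 -m jog 'ROWS' [OPENING] [FORCE]. ROWS is JSON, one flat list of numbers, 6 for each row, row after row: the shift along the tool's x, y, z each as a share of 0.3 m, from -1 to 1, then the turn, a rotation vector about the tool's x, y, z each as a share of 45 degrees, from -1 to 1. In form: [dx, dy, dz, wx, wy, wz, dx, dy, dz, wx, wy, wz, ...]. A call has 1 to 5 rows; each row is the pose to reach, as a shift and turn from the pose commanded when the call began, along the tool's axes at that moment; what a row does not reach only later rows make up. A row lasts 1/12 s, in which the tool goes at most 41.7 mm and 7.16 degrees, less where a joint would pass 70% of its speed; a pose out of reach is approached as far as the arm can. A call with a number of a shift or a turn outside -1 to 1 is refused whole. A call with a gripper value outside its range is refused whole. OPENING is the opening, from -1 (shut) to 1 (fully open), so that 0 is half open, set as the call begins (- or left out, the last holds). The fingers move at their own pace and stop on an object; FORCE is the grip in N (left out, the last holds). Time passes only in rows, so rows that repeat a pose let the fingers close. It gives the time, the measured TCP pose, the force, the opening and the grip force at its end, in the units of the state.
- sensors.get_state(): the state, without advancing time (a new reading comes with each control period).
- grab_frame(name): name is "scene" or "top" or "wrist"; returns (picture, depth): 384x512x3 uint8, blue, green, red; 384x512 float32, m along the optical axis (not along the pixel's ray), 0 where there is no reading.
- camera_params(name): a dict with "fx", "fy", "cx", "cy" (pixels), "k1" (the pictures are not rectified: a ray, as slopes to the right and down, at radius r is drawn at 1 + k1 r^2 times it, then the intrinsics apply), "world_from_camera" (4x4, takes a point from camera to world coordinates). Camera axes: x right, y down, z forward; pixel columns grow to the right and rows downward; lengths in m; the calibration is good to about 2 mm. A picture is of the moment at which its call begins: read the wrist's pose just before it. camera_params takes no time and is no camera call; for the wrist camera it gives the pose at the moment of the call.
- close_job(): hands the job in; it is judged then, once.
The state is a dict: "time_s": time; "joints": joint angles; "joint_vel": joint speeds; "joint_torque": joint torques, N m; "eef_pos": TCP position; "ee_rot": TCP orientation; "force": force on the tool from outside, world axes, zero at the start; "wrist_torque": the same for the moment, N m; "opening": opening from 0.0 (shut) to 1.0 (fully open); "finger_force": force on a finger pad.
Only numpy, scipy, OpenCV 4.12 (cv2) and the standard library are available. Lean on these libraries where they do the work, as an engineer would, in place of code of your own. Each camera call takes 0.05 s, during which the arm holds its last target. There are 200 camera calls.

## Working session

There is one attempt and no reset: what is moved stays moved. The work goes in short steps, Python scripts to look and compute and a shell command to move; the robot and the scene stay as the last step left them, time stands still between calls to the robot, and variables do not carry over. Pictures are saved under pics/ and viewed, at most 10 in all, crops included, and the job is handed in when it is done.

```bash
mkdir -p pics; cat > h.py <<'E'
import numpy as np, cv2
from rig import sensors, grab_frame, camera_params, bot
from scipy.spatial.transform import Rotation as R
def cloud(name):
    c=camera_params(name); im,d=grab_frame(name)
    v,u=np.mgrid[0:384,0:512]
    x=(u-c['cx'])/c['fx']; y=(v-c['cy'])/c['fy']
    a,b=x.copy(),y.copy()
    for _ in range(8):
        s=1+c['k1']*(a*a+b*b); a=x/s; b=y/s
    P=np.stack([a*d,b*d,d],-1); T=np.array(c['world_from_camera'])
    W=P@T[:3,:3].T+T[:3,3]; W[d<=0]=np.nan
    return im,d,W
def tool(target,rpy=None):
    """shares of shift/turn from measured pose to target"""
    s=sensors.get_state(); r=R.from_euler('xyz',s['ee_rot'])
    sh=r.inv().apply(np.array(target)-s['eef_pos'])/0.3
    t=np.zeros(3) if rpy is None else (r.inv()*R.from_euler('xyz',rpy)).as_rotvec()/(np.pi/4)
    return np.round(sh,3),np.round(t,3)
E
python3 - <<'E'
from h import *
for n in ("scene","top"):
    im,d,W=cloud(n); np.savez(f'/tmp/{n}.npz',im=im,W=W)
    cv2.imwrite(f'pics/{n}0.png',cv2.resize(im,(800,600),interpolation=cv2.INTER_CUBIC))
    print(n,np.round(camera_params(n)['world_from_camera'],2).tolist())
s=sensors.get_state();print({k:np.round(v,3).tolist() for k,v in s.items()})
E
```

```text
scene [[0.83, 0.47, -0.31, 0.91], [0.56, -0.69, 0.46, -0.57], [0.0, -0.55, -0.83, 1.33], [0.0, 0.0, 0.0, 1.0]]
top [[0.01, -0.99, 0.11, 0.35], [-1.0, -0.01, -0.0, 0.01], [0.0, -0.11, -0.99, 1.68], [0.0, 0.0, 0.0, 1.0]]
{'time_s': 0.1, 'joints': [1.231, 0.508, -0.238, 1.501, 0.126, 1.149, -0.155], 'joint_vel': [-0.0, -0.001, -0.0, -0.003, -0.0, -0.001, 0.0], 'joint_torque': [-0.006, -62.183, -2.195, -25.02, 0.013, 0.008, 0.0], 'eef_pos': [0.269, -0.564, 0.213], 'ee_rot': [-3.14, 0.0, 0.446], 'force': [-0.028, -0.405, -0.17], 'wrist_torque': [-0.007, 0.013, 0.006], 'finger_force': 0.0, 'opening': 1.003}
```

View pics/scene0.png

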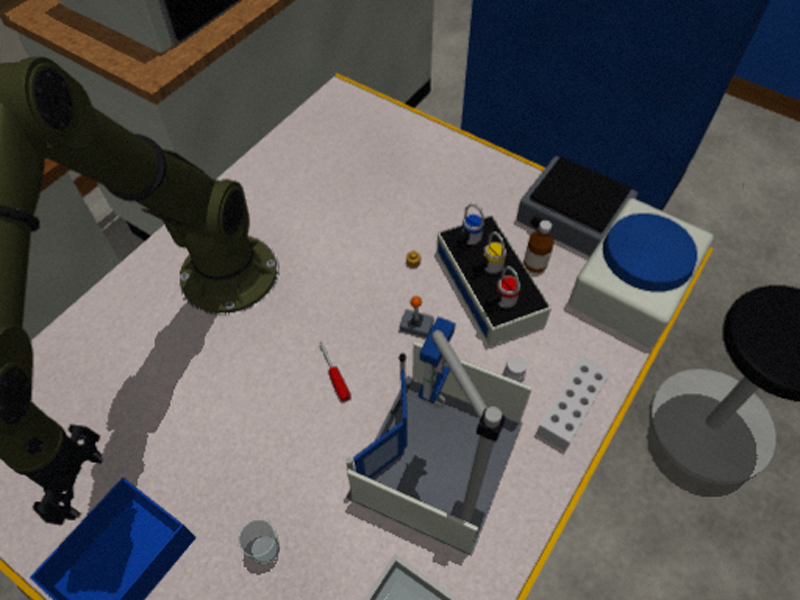

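View pics/top0.png

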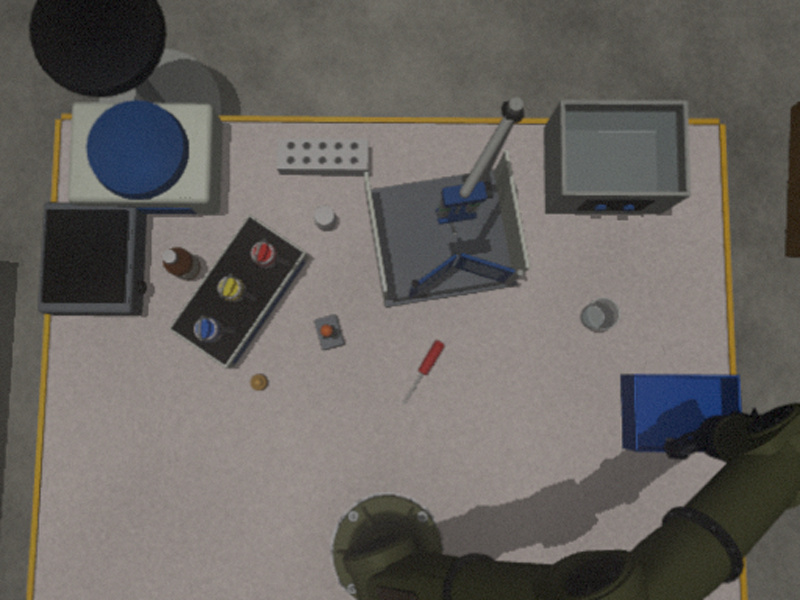

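The scene view shows the row blue/yellow/red on the riser, at (473,222), (494,252) and (508,290), and the post cap at (402,357). The top view shows the bay centred near (450,240), the flag at (327,331), the blue bucket at (207,328), the post cap near (413,290), and the driver at (425,370).

```bash
python3 - <<'E'
from h import *
D={n:np.load(f'/tmp/{n}.npz') for n in("scene","top")}
for n in D:
    im,W=D[n]['im'],D[n]['W']; hsv=cv2.cvtColor(im,cv2.COLOR_BGR2HSV).astype(int); H,S,V=hsv[...,0],hsv[...,1],hsv[...,2]
    k=800/512
    def box(u0,v0,u1,v1):
        m=np.zeros(H.shape,bool); m[int(v0/k):int(v1/k),int(u0/k):int(u1/k)]=1; return m
    def rep(nm,m):
        p=W[m]; p=p[~np.isnan(p[:,0])]
        if len(p): print(n,nm,len(p),'med',np.round(np.median(p,0),3),'min',np.round(p.min(0),3),'max',np.round(p.max(0),3))
    b={'scene':dict(bb=(440,190,515,250),flag=(395,285,440,340),cap=(392,345,412,372),bay=(330,330,550,570)),'top':dict(bb=(180,300,235,350),flag=(305,305,355,355),cap=(400,275,425,305),bay=(355,140,540,320))}[n]
    rep('lid',box(*b['bb'])&(H>95)&(H<130)&(S>120)&(W[...,2]>0.12))
    rep('bucket>145',box(*b['bb'])&(W[...,2]>0.150))
    m=box(*b['bb'])&(W[...,2]>0.095)&(V<60)&(W[...,2]<0.14); rep('tab?',m)
    rep('orange',box(*b['flag'])&(H<15)&(S>150)&(V>100))
    m=box(*b['flag'])&(W[...,2]>0.018)&(W[...,2]<0.032); rep('fbase',m)
    p=W[m][:,:2].astype(np.float32); print(cv2.minAreaRect(p))
    rep('post',box(*b['cap'])&(W[...,2]>0.170)); rep('cap',box(*b['cap'])&(W[...,2]>0.195))
    m=box(*b['bay'])&(abs(W[...,2]-0.17)<0.006)&(S<60)&(V>110); p=W[m]
    np.save(f'/tmp/w_{n}.npy',p)
    # split in two walls by 2-line fit
    left=p[:,1]>np.median(p[:,1]) if False else None
    import scipy.cluster.vq as vq
    best=None
    for th in np.linspace(-.25,.25,501):
        d=-np.sin(th)*p[:,0]+np.cos(th)*p[:,1]
        h,_=np.histogram(d,np.arange(d.min()-.002,d.max()+.004,.002)); sc=(h**2).sum()
        if best is None or sc>best[0]: best=(sc,th,h,d.min()-.002)
    th=best[1]; d=-np.sin(th)*p[:,0]+np.cos(th)*p[:,1]; a=np.cos(th)*p[:,0]+np.sin(th)*p[:,1]
    print('bay th',th,len(p)); 
    h,e=np.histogram(d,np.arange(d.min(),d.max()+.004,.004)); print([(round(float(x),3),int(c)) for x,c in zip(e,h) if c>8])
    for lo in(d<d.mean(),d>d.mean()): print('along',np.percentile(a[lo],[1,99]).round(3), np.median(d[lo]).round(4))
    # scale frame
    rep('frame',box(*b['bay'])&(W[...,2]>0.475)&(H>95)&(H<130)&(S>100))
    rep('red',box(410,310,480,410)&((H<8)|(H>172))&(S>120)&(W[...,2]>.3))
E
```

```text
scene lid 91 med [0.468 0.366 0.143] min [0.447 0.311 0.12 ] max [0.491 0.387 0.15 ]
scene bucket>145 79 med [0.49  0.366 0.183] min [0.442 0.313 0.15 ] max [0.573 0.377 0.201]
scene tab? 81 med [0.468 0.331 0.125] min [0.449 0.31  0.095] max [0.491 0.38  0.137]
scene orange 33 med [0.469 0.125 0.112] min [0.457 0.118 0.102] max [0.479 0.134 0.121]
scene fbase 200 med [0.475 0.127 0.027] min [0.43  0.097 0.018] max [0.509 0.163 0.032]
((0.46956002712249756, 0.12847577035427094), (0.07049550116062164, 0.05245547741651535), 18.452739715576172)
scene post 38 med [ 0.555 -0.053  0.204] min [ 0.547 -0.056  0.17 ] max [ 0.559 -0.044  0.218]
scene cap 22 med [ 0.555 -0.052  0.212] min [ 0.547 -0.056  0.196] max [ 0.559 -0.044  0.218]
bay th 0.177 470
[(-0.487, 25), (-0.483, 20), (-0.387, 51), (-0.383, 116), (-0.379, 61), (-0.095, 47), (-0.091, 67), (-0.087, 36)]
along [0.523 0.778] -0.3823
along [0.536 0.781] -0.0896
scene frame 192 med [ 0.668 -0.142  0.484] min [ 0.65  -0.214  0.475] max [ 0.813 -0.095  0.501]
top lid 66 med [0.465 0.37  0.143] min [0.449 0.356 0.135] max [0.481 0.38  0.1
[... 196 characters left out ...]
[0.465 0.131 0.112] min [0.456 0.121 0.103] max [0.472 0.138 0.117]
top fbase 239 med [0.465 0.127 0.025] min [0.43  0.096 0.018] max [0.506 0.162 0.032]
((0.46865174174308777, 0.13055698573589325), (0.06953196972608566, 0.05317933112382889), 15.399192810058594)
top post 19 med [ 0.551 -0.052  0.212] min [ 0.544 -0.067  0.174] max [ 0.562 -0.046  0.222]
top cap 17 med [ 0.551 -0.052  0.212] min [ 0.544 -0.056  0.199] max [ 0.558 -0.046  0.222]
bay th 0.175 337
[(-0.385, 65), (-0.381, 84), (-0.377, 27), (-0.093, 47), (-0.089, 90), (-0.085, 18)]
along [0.525 0.778] -0.3796
along [0.537 0.776] -0.0875
top frame 222 med [ 0.66  -0.111  0.482] min [ 0.643 -0.153  0.475] max [ 0.682 -0.085  0.488]
```

```bash
cat >> h.py <<'E'
TH=0.176; HK=np.array([0.6585,-0.1217,0])
def bay(x,y,z): return HK+np.array([np.cos(TH)*x-np.sin(TH)*y,np.sin(TH)*x+np.cos(TH)*y,z])
def tobay(p): q=np.array(p)-HK; return np.array([np.cos(TH)*q[0]+np.sin(TH)*q[1],-np.sin(TH)*q[0]+np.cos(TH)*q[1],q[2]]).round(4)
def st():
    s=sensors.get_state(); print(round(s['time_s'],2),'pos',np.round(s['eef_pos'],3),'bay',tobay(s['eef_pos']),'rot',np.round(s['ee_rot'],3),'F',np.round(s['force'],1),'q',np.round(s['joints'],2))
E
python3 -c "
from h import *
print(bay(-.1,.14,.265),tool(bay(-.1,.14,.265),[np.pi,0,1.747]))"
```

```text
[ 0.53553182 -0.00137201  0.265     ] (array([ 1.609, -1.308, -0.171]), array([-2.000e-03, -1.000e-03, -1.657e+00]))
```

```bash
python3 -m jog '[0.2,-0.1,-0.17,0,0,-0.1, 0.54,-0.43,-0.17,0,0,-0.6, 0.54,-0.43,-0.17,0,0,-0.6, 0.54,-0.43,-0.17,0,0,-0.6, 0.54,-0.43,-0.17,0,0,-0.6]' -1; python3 -c "
from h import *
st();print(tool(bay(-.1,.14,.265),[np.pi,0,1.747]))"
```

```text
time_s: 0.52
eef_pos: [0.3562, -0.3848, 0.2632]
ee_rot: [-3.141, -0.0, 0.924]
force: [0.0, 0.5, -0.2]
opening: 0.303
finger_force: 0.0
0.52 pos [ 0.356 -0.385  0.263] bay [-0.3437 -0.2061  0.2632] rot [-3.141 -0.     0.924] F [ 0.   0.5 -0.2] q [ 1.07  0.32 -0.41  1.68  0.14  1.17 -0.02]
(array([ 1.38 , -0.293, -0.006]), array([-1.000e-03, -0.000e+00, -1.047e+00]))
```

```bash
python3 -m jog '[0.68,-0.15,0,0,0,-0.55, 0.68,-0.15,0,0,0,-0.55, 0.68,-0.15,0,0,0,-0.55, 0.68,-0.15,0,0,0,-0.55, 0.68,-0.15,0,0,0,-0.55]' -1; python3 -c "
from h import *
st();print(tool(bay(-.1,.14,.265),[np.pi,0,1.747]))"
```

```text
time_s: 0.93
eef_pos: [0.4442, -0.1961, 0.2632]
ee_rot: [-3.141, 0.0, 1.353]
force: [2.8, -0.2, 0.2]
opening: -0.006
finger_force: 0.0
0.93 pos [ 0.444 -0.196  0.263] bay [-0.224  -0.0358  0.2632] rot [-3.141  0.     1.353] F [ 2.8 -0.2  0.2] q [ 0.81  0.28 -0.59  1.77  0.17  1.15 -0.05]
(array([ 0.7  ,  0.157, -0.006]), array([-0.   ,  0.   , -0.502]))
```

```bash
python3 -m jog '[0.7,0.16,0,0,0,-0.5, 0.7,0.16,0,0,0,-0.5, 0.7,0.16,0,0,0,-0.5, 0.7,0.16,0,0,0,-0.5, 0.7,0.16,0,0,0,-0.5]'; python3 -c "
from h import *
st();print(tool(bay(-.1,.14,.2),[np.pi,0,1.747]))
im,d,W=cloud('wrist');cv2.imwrite('pics/w1.png',im)
im,d,W=cloud('top');m=(W[...,2]>.195)&(W[...,2]<.225)&(abs(W[...,0]-.553)<.03)&(abs(W[...,1]+.052)<.02);print(W[m].mean(0) if m.any() else None)"
```

```text
time_s: 1.35
eef_pos: [0.5344, -0.0085, 0.2631]
ee_rot: [-3.141, 0.0, 1.743]
force: [0.6, -0.9, 0.4]
opening: -0.001
finger_force: 0.0
1.35 pos [ 0.534 -0.008  0.263] bay [-0.1024  0.1332  0.2631] rot [-3.141  0.     1.743] F [ 0.6 -0.9  0.4] q [ 0.46  0.38 -0.72  1.65  0.27  1.21 -0.14]
(array([0.023, 0.008, 0.21 ]), array([-0.001,  0.   , -0.005]))
None
```

View pics/w1.png

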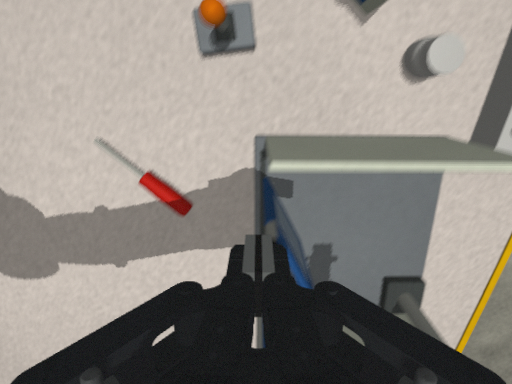

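Wrist view: closed fingertips at (258,245), the folded screen's panel below right of them, the left wall top at y≈150, the driver and flag clear.

```bash
python3 -m jog '[-0.02,0.02,0.1,0,0,0, -0.02,0.02,0.2,0,0,0, -0.02,0.02,0.21,0,0,0, -0.09,0.02,0.21,0,0,0, -0.16,0.02,0.21,0,0,0]'; python3 -m jog '[-0.07,0,0,0,0,0, -0.14,0,0,0,0,0, -0.21,0,0,0,0,0, -0.28,0,0,0,0,0, -0.35,0,0,0,0,0]';python3 -c "
from h import *
st()"
```

```text
time_s: 1.87
eef_pos: [0.5477, -0.0557, 0.2007]
ee_rot: [-3.141, -0.001, 1.745]
force: [0.5, -1.5, 0.1]
opening: 0.002
finger_force: 0.0
time_s: 2.28
eef_pos: [0.5659, -0.1613, 0.2015]
ee_rot: [3.141, 0.0, 1.741]
force: [1.1, 0.3, 0.2]
opening: 0.003
finger_force: 0.0
2.28 pos [ 0.566 -0.161  0.201] bay [-0.0981 -0.0228  0.2015] rot [3.141 0.    1.741] F [1.1 0.3 0.2] q [ 0.65  0.52 -0.67  1.62  0.34  1.13  0.07]
```

```bash
python3 -m jog '[-0.06,0,0,0,0,0, -0.12,0,0,0,0,0, -0.18,0,0,0,0,0, -0.24,0,0,0,0,0, -0.26,0,0,0,0,0]';python3 -c "
from h import *
st()
for n in('scene','top'): 
  im,d,W=cloud(n);np.savez(f'/tmp/{n}1.npz',im=im,W=W)
  if n=='scene': cv2.imwrite('pics/s2.png',cv2.resize(im[200:380,190:390],(800,720),interpolation=3)[:600])
"
```

```text
time_s: 2.7
eef_pos: [0.5788, -0.2406, 0.2009]
ee_rot: [-3.141, 0.001, 1.737]
force: [-0.4, -1.8, 0.2]
opening: -0.009
finger_force: 0.0
2.7 pos [ 0.579 -0.241  0.201] bay [-0.0992 -0.1031  0.2009] rot [-3.141e+00  1.000e-03  1.737e+00] F [-0.4 -1.8  0.2] q [ 0.73  0.57 -0.65  1.51  0.36  1.18  0.19]
```

View pics/s2.png

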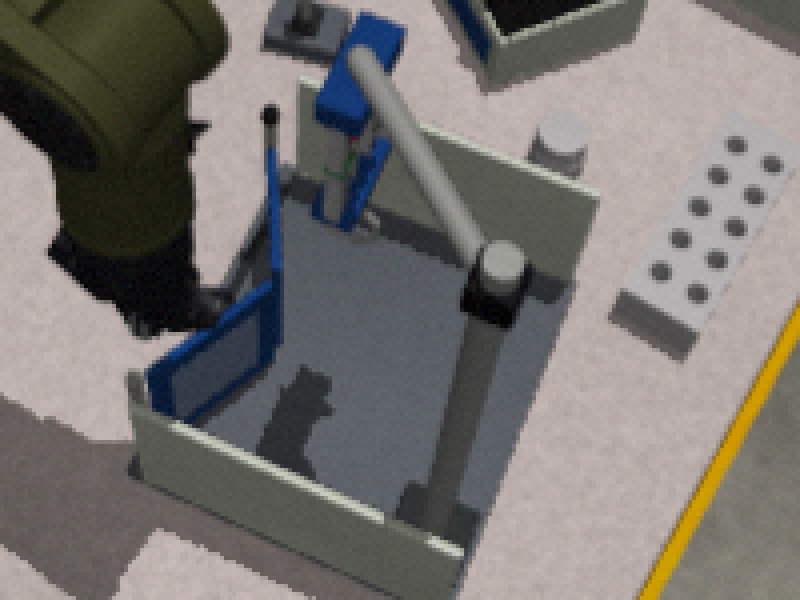

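```bash
python3 -c "
from h import *
print(bot.tcp_to_tips)
D=np.load('/tmp/scene1.npz');W=D['W'];im=D['im']
for v in range(222,244,2):
  for u in range(254,262): 
    p=W[v,u]; print('(%.3f %.3f %.3f)%d'%(*tobay(p),im[v,u].max()),end=' ')
  print()
D=np.load('/tmp/top1.npz');W=D['W'];m=(W[...,2]>.15)&(W[...,2]<.23)
B=(W-HK)@np.array([[np.cos(TH),-np.sin(TH),0],[np.sin(TH),np.cos(TH),0],[0,0,1]])
m&=(abs(B[...,1])<.14)&(B[...,0]>-.13)&(B[...,0]<.03)
v,u=np.nonzero(m)
for i in range(0,len(v),3): print(u[i],v[i],B[v[i],u[i]].round(3))
" | cut -c1-300 | head -70
```

```text
0.022
(-0.161 0.214 -0.004)186 (-0.156 0.212 0.004)187 (-0.153 0.213 0.004)191 (-0.151 0.218 -0.003)187 (-0.146 0.217 0.002)189 (-0.143 0.219 0.001)183 (-0.139 0.217 0.007)184 (-0.136 0.221 0.004)182 
(-0.157 0.206 -0.002)186 (-0.153 0.206 0.000)186 (-0.149 0.206 0.004)186 (-0.147 0.209 0.001)188 (-0.143 0.210 0.002)189 (-0.141 0.213 -0.001)189 (-0.137 0.213 0.001)187 (-0.134 0.215 0.001)188 
(-0.153 0.197 0.001)186 (-0.150 0.199 0.000)178 (-0.096 0.090 0.216)110 (-0.093 0.092 0.215)82 (-0.091 0.094 0.214)98 (-0.088 0.095 0.214)152 (-0.134 0.206 0.001)191 (-0.130 0.206 0.002)190 
(-0.149 0.187 0.005)175 (-0.146 0.191 0.001)97 (-0.094 0.086 0.213)17 (-0.091 0.087 0.213)24 (-0.088 0.087 0.214)28 (-0.086 0.089 0.213)70 (-0.130 0.198 0.001)161 (-0.126 0.198 0.004)181 
(-0.146 0.182 0.001)182 (-0.145 0.187 -0.006)141 (-0.093 0.085 0.202)15 (-0.088 0.081 0.212)16 (-0.087 0.084 0.208)20 (-0.085 0.088 0.202)87 (-0.127 0.191 0.001)181 (-0.124 0.193 -0.000)180 
(-0.143 0.175 0.001)183 (-0.140 0.177 -0.000)167 (-0.092 0.082 0.196)87 (-0.090 0.084 0.194)63 (-0.087 0.085 0.193)85 (-0.085 0.089 0.
[... 2107 characters left out ...]
062  0.028  0.166]
314 170 [-0.078 -0.072  0.161]
317 170 [-0.081 -0.081  0.168]
320 170 [-0.082 -0.091  0.164]
323 170 [-0.084 -0.099  0.167]
281 171 [-0.064  0.031  0.162]
317 171 [-0.082 -0.082  0.153]
320 171 [-0.085 -0.09   0.166]
323 171 [-0.086 -0.1    0.159]
279 172 [-0.066  0.038  0.165]
282 172 [-0.066  0.028  0.153]
322 172 [-0.089 -0.096  0.161]
325 172 [-0.091 -0.105  0.164]
278 173 [-0.069  0.042  0.163]
323 173 [-0.092 -0.1    0.154]
275 174 [-0.071  0.052  0.166]
278 174 [-0.072  0.043  0.164]
326 174 [-0.105 -0.095  0.228]
276 175 [-0.074  0.049  0.165]
273 176 [-0.075  0.059  0.157]
271 177 [-0.077  0.066  0.162]
274 177 [-0.079  0.056  0.161]
271 178 [-0.081  0.066  0.162]
```

The post at crop (270,110) is unmoved, still at bay (-0.091, 0.086): the narrow closed tips slid by it. Next I straddle it with the open jaws and push with the pad.

```bash
python3 -m jog '[0,0,-0.12,0,0,0.1, 0.03,0,-0.24,0,0,0.3, 0.3,0.02,-0.25,0,0,0.5, 0.62,0.02,-0.25,0,0,0.8, 0.62,0.02,-0.25,0,0,0.8]' -0.3;  python3 -m jog '[0,0,0,0,0,0.9, 0,0,0,0,0,0.9, 0,0,0,0,0,0.9, 0,0,0,0,0,0.9, 0,0,0,0,0,0.9]';python3 -c "
from h import *
st();print(tool(bay(-.092,.086,.275),[np.pi,0,.176]))"
```

```text
time_s: 3.22
eef_pos: [0.5608, -0.1008, 0.2759]
ee_rot: [3.141, -0.002, 1.157]
force: [0.5, 0.5, -0.3]
opening: 0.346
finger_force: 0.0
time_s: 3.63
eef_pos: [0.5608, -0.1018, 0.2754]
ee_rot: [-3.141, -0.001, 0.534]
force: [-0.4, 0.0, -0.4]
opening: 0.349
finger_force: 0.0
3.63 pos [ 0.561 -0.102  0.275] bay [-0.0927  0.0367  0.2754] rot [-3.141e+00 -1.000e-03  5.340e-01] F [-0.4  0.  -0.4] q [ 0.4   0.39 -0.4   1.54  0.16  1.24 -1.06]
(array([ 0.06 , -0.153,  0.001]), array([-0.001, -0.001,  0.456]))
```

```bash
python3 -m jog '[0.06,-0.155,0,0,0,0.455, 0.06,-0.155,0,0,0,0.455, 0.06,-0.155,0,0,0,0.455, 0.06,-0.155,0,0,0,0.455, 0.06,-0.155,0,0,0,0.455]';python3 -c "
from h import *
st();print(tool(bay(-.092,.086,.203),[np.pi,0,.176]))
im,d,W=cloud('wrist');cv2.imwrite('pics/w3.png',im)"
```

```text
time_s: 4.05
eef_pos: [0.5526, -0.0536, 0.2752]
ee_rot: [-3.142, -0.0, 0.186]
force: [0.6, -0.2, 0.7]
opening: 0.347
finger_force: 0.0
4.05 pos [ 0.553 -0.054  0.275] bay [-0.0924  0.0856  0.2752] rot [-3.142 -0.     0.186] F [ 0.6 -0.2  0.7] q [ 0.28  0.36 -0.34  1.58  0.12  1.22 -1.46]
(array([ 0.001, -0.001,  0.241]), array([-0.   , -0.   ,  0.013]))
```

View pics/w3.png

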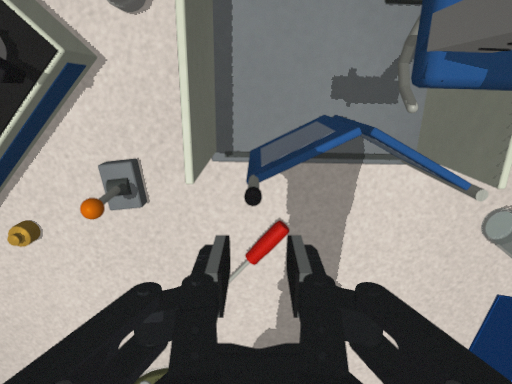

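Wrist view: post cap at (253,196), between and ahead of the fingertips at (215,240) and (298,240). I'll measure the cap from this camera.

```bash
python3 -c "
from h import *
im,d,W=cloud('wrist')
print(W[190:202:2,250:258:3].reshape(-1,3).round(3).tolist())
p=W[192:200,250:257].reshape(-1,3);print(np.median(p,0),tobay(np.median(p,0)))
print('tips',tobay(np.nanmedian(W[240:248,212:220].reshape(-1,3),0)),tobay(np.nanmedian(W[240:248,296:303].reshape(-1,3),0)))
print(camera_params('wrist')['world_from_camera'])"
```

```text
[[0.56, -0.047, 0.213], [0.56, -0.05, 0.211], [0.56, -0.052, 0.21], [0.558, -0.048, 0.213], [0.558, -0.05, 0.212], [0.558, -0.052, 0.211], [0.556, -0.048, 0.213], [0.557, -0.05, 0.212], [0.557, -0.053, 0.212], [0.554, -0.048, 0.211], [0.555, -0.051, 0.213], [0.556, -0.053, 0.212], [0.553, -0.049, 0.213], [0.553, -0.051, 0.212], [0.554, -0.053, 0.212], [0.551, -0.049, 0.212], [0.552, -0.051, 0.213], [0.552, -0.054, 0.213]]
[ 0.55550446 -0.05057888  0.21236341] [-0.089   0.0881  0.2124]
tips [-0.0802  0.1043  0.3064] [-0.0797  0.0646  0.307 ]
[[ 1.84527724e-01 -9.33395683e-01 -3.07769423e-01  6.33134321e-01]
 [-9.82826876e-01 -1.75540708e-01 -5.68928094e-02 -4.06686081e-02]
 [-9.22559819e-04  3.12982361e-01 -9.49758491e-01  4.35364282e-01]
 [ 0.00000000e+00  0.00000000e+00  0.00000000e+00  1.00000000e+00]]
```

```bash
python3 -m jog '[0.01,-0.007,0.06,0,0,0, 0.01,-0.007,0.16,0,0,0, 0.01,-0.007,0.24,0,0,0, 0.01,-0.007,0.24,0,0,0, 0.01,-0.007,0.24,0,0,0]'; python3 -m jog '[0,0.03,0,0,0,0, 0,0.08,0,0,0,0, 0,0.14,0,0,0,0, 0,0.2,0,0,0,0, 0,0.26,0,0,0,0]';python3 -c "
from h import *
st()
im,d,W=cloud('wrist');cv2.imwrite('pics/w4.png',im)"
```

```text
time_s: 4.57
eef_pos: [0.5548, -0.0526, 0.2022]
ee_rot: [-3.141, 0.003, 0.182]
force: [0.1, -0.2, -0.2]
opening: 0.349
finger_force: 0.0
time_s: 4.98
eef_pos: [0.5708, -0.1308, 0.205]
ee_rot: [3.14, -0.003, 0.181]
force: [-0.9, -0.4, -0.8]
opening: 0.35
finger_force: 0.0
4.98 pos [ 0.571 -0.131  0.205] bay [-0.088   0.0064  0.205 ] rot [ 3.14e+00 -3.00e-03  1.81e-01] F [-0.9 -0.4 -0.8] q [ 0.39  0.46 -0.31  1.62  0.15  1.08 -1.36]
```

View pics/w4.png

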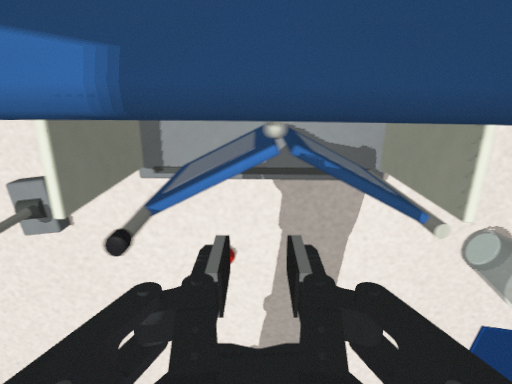

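```bash
python3 -c "
from h import *
s=sensors.get_state();c=camera_params('wrist');T=np.linalg.inv(c['world_from_camera'])
r=R.from_euler('xyz',s['ee_rot'])
def px(p):
  q=T[:3,:3]@p+T[:3,3]; a,b=q[0]/q[2],q[1]/q[2]; f=1+c['k1']*(a*a+b*b); return (round(c['fx']*a*f+c['cx']),round(c['fy']*b*f+c['cy']),round(q[2],3))
for dz in(-.05,-.02,0,.022): print(dz,px(s['eef_pos']+r.apply([0,0,dz])))
im,d,W=cloud('wrist')
for v in range(225,330,8): print(v,d[v,216:228:4].round(3),d[v,286:300:4].round(3), tobay(W[v,220]))
p=W[236:246,113:123].reshape(-1,3);print('cap',tobay(np.nanmedian(p,0)))
"
```

```text
-0.05 (256, 290, np.float64(0.13))
-0.02 (256, 254, np.float64(0.159))
0 (256, 236, np.float64(0.178))
0.022 (257, 221, np.float64(0.199))
225 [0.399 0.399 0.401] [0.4   0.399 0.4   0.399] [-0.1754  0.0497  0.    ]
233 [0.403 0.402 0.404] [0.403 0.403 0.404 0.402] [-0.1869  0.0501  0.0003]
241 [0.146 0.146 0.146] [0.406 0.146 0.146 0.146] [-0.0763  0.019   0.2339]
249 [0.138 0.139 0.139] [0.159 0.14  0.139 0.139] [-0.0762  0.018   0.242 ]
257 [0.131 0.133 0.132] [0.158 0.139 0.132 0.132] [-0.0769  0.0174  0.2479]
265 [0.127 0.126 0.131] [0.158 0.139 0.126 0.126] [-0.0763  0.0165  0.2553]
273 [0.122 0.122 0.131] [0.422 0.139 0.125 0.121] [-0.077   0.016   0.2601]
281 [0.123 0.122 0.132] [0.425 0.139 0.124 0.122] [-0.0804  0.0161  0.2606]
289 [0.118 0.124 0.131] [0.429 0.14  0.124 0.123] [-0.0844  0.0162  0.2604]
297 [0.118 0.125 0.132] [0.434 0.14  0.124 0.125] [-0.0882  0.0164  0.2605]
305 [0.119 0.126 0.131] [0.439 0.438 0.125 0.125] [-0.0921  0.0165  0.2606]
313 [0.118 0.127 0.443] [0.443 0.444 0.127 0.124] [-0.0958  0.0166  0.261 ]
321 [0.119 0.448 0.447] [0.447 0.448 0.447 0.447] [-0.3315  0.0558 -0.    ]
329 [0.084 0.454 0.453] [0.453 0.452 0.453 0.452] [-0.3473  0.0566 -0.001 ]
cap [-0.0901  0.0827  0.2066]
```

```bash
python3 -c "
from h import *
st()
im,d,W=cloud('scene')
s=sensors.get_state()
m=(np.linalg.norm(W[...,:2]-s['eef_pos'][:2],axis=-1)<.05)&(W[...,2]>.17)&(W[...,2]<.33)
v,u=np.nonzero(m);print(u.min(),u.max(),v.min(),v.max())
p=W[m];o=np.argsort(p[:,2]);print([(tobay(p[i]).tolist(),im[v[i],u[i]].tolist()) for i in o[:20]])
cv2.imwrite('pics/s5.png',cv2.resize(im[160:310,200:400],(800,600),interpolation=3))
"
```

```text
5.08 pos [ 0.571 -0.134  0.205] bay [-0.0887  0.0033  0.2045] rot [ 3.138e+00 -2.000e-03  1.760e-01] F [-0.3 -0.6 -0.5] q [ 0.39  0.46 -0.31  1.62  0.16  1.08 -1.36]
235 259 238 257
[([-0.0551, 0.0208, 0.1705], [124, 69, 36]), ([-0.0834, 0.0202, 0.2209], [24, 24, 25]), ([-0.0785, -0.0174, 0.2242], [120, 121, 128]), ([-0.0789, 0.0176, 0.2292], [41, 46, 49]), ([-0.0826, 0.0189, 0.2303], [14, 16, 13]), ([-0.0769, 0.0202, 0.2325], [88, 89, 96]), ([-0.0793, 0.0186, 0.2334], [15, 19, 21]), ([-0.0765, -0.0145, 0.2335], [106, 105, 111]), ([-0.0815, -0.0237, 0.2337], [42, 41, 43]), ([-0.0801, -0.02, 0.2343], [42, 39, 41]), ([-0.0769, -0.02, 0.237], [78, 79, 78]), ([-0.0822, 0.0184, 0.2377], [0, 2, 2]), ([-0.078, -0.0177, 0.2381], [63, 64, 64]), ([-0.0763, -0.0145, 0.2399], [100, 102, 110]), ([-0.0764, 0.0195, 0.2404], [74, 74, 77]), ([-0.0786, 0.0175, 0.2421], [17, 18, 17]), ([-0.0796, -0.0206, 0.2423], [42, 41, 42]), ([-0.0766, -0.0136, 0.2443], [99, 102, 108]), ([-0.0803, -0.0256, 0.2448], [21, 19, 19]), ([-0.0801, -0.0193, 0.2458], [39, 35, 36])]
```

View pics/s5.png

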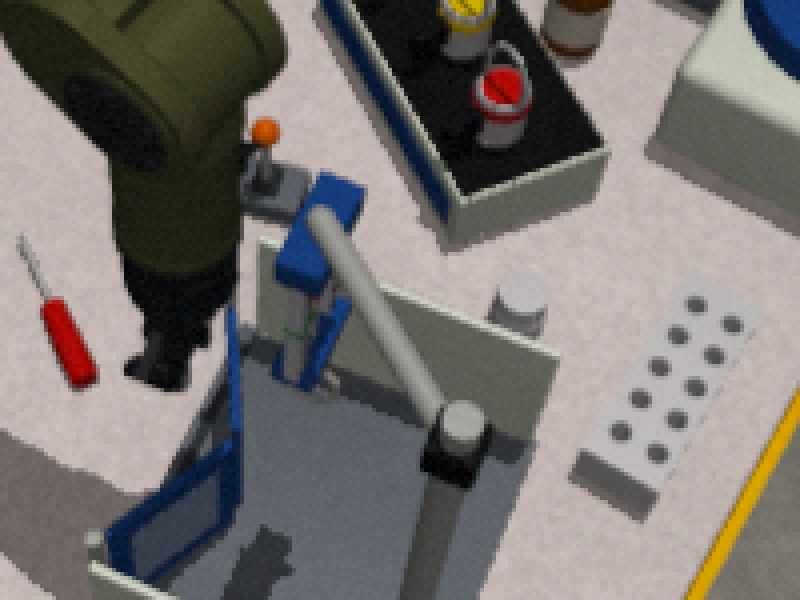

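The lowest finger pixels are at z≈0.228 with the TCP reading 0.204, so the real tips sit about 22 mm behind the reported TCP, and both passes went over the post. The wrist view agrees, with the tips at (220,237). I'll go about 47 mm deeper.

```bash
python3 -m jog '[0,-0.05,-0.05,0,0,0, 0,-0.18,-0.05,0,0,0, 0,-0.28,-0.05,0,0,0, 0,-0.28,-0.05,0,0,0, 0,-0.28,-0.05,0,0,0]'; python3 -m jog '[0,0,0.06,0,0,0, 0,0,0.14,0,0,0, 0,0,0.205,0,0,0, 0,0,0.205,0,0,0, 0,0.03,0.205,0,0,0]'; python3 -m jog '[0,0.05,0,0,0,0, 0,0.1,0,0,0,0, 0,0.15,0,0,0,0, 0,0.2,0,0,0,0, 0,0.25,0,0,0,0]';python3 -c "
from h import *
st()
im,d,W=cloud('scene')
B=(W-HK)@np.array([[np.cos(TH),-np.sin(TH),0],[np.sin(TH),np.cos(TH),0],[0,0,1]])
m=(B[...,2]>.14)&(B[...,2]<.24)&(B[...,0]>-.13)&(B[...,0]<.06)&(abs(B[...,1])<.14)
hsv=cv2.cvtColor(im,cv2.COLOR_BGR2HSV);m&=(hsv[...,0]>100)&(hsv[...,0]<125)&(hsv[...,1]>120)
p=B[m];print(len(p),'apex',p[p[:,0].argmax()].round(3),'maxy',p[p[:,1].argmax()].round(3))"
```

```text
time_s: 5.55
eef_pos: [0.5547, -0.0431, 0.2193]
ee_rot: [-3.141, -0.002, 0.186]
force: [1.0, -0.2, -0.0]
opening: 0.35
finger_force: 0.0
time_s: 5.97
eef_pos: [0.5558, -0.054, 0.1564]
ee_rot: [-3.14, 0.001, 0.183]
force: [0.5, -0.1, 0.1]
opening: 0.353
finger_force: 0.0
time_s: 6.38
eef_pos: [0.5703, -0.1307, 0.1581]
ee_rot: [3.141, -0.002, 0.18]
force: [-0.6, 1.0, 0.4]
opening: 0.35
finger_force: 0.5
6.38 pos [ 0.57  -0.131  0.158] bay [-0.0884  0.0066  0.1581] rot [ 3.141e+00 -2.000e-03  1.800e-01] F [-0.6  1.   0.4] q [ 0.38  0.5  -0.31  1.69  0.18  0.98 -1.38]
344 apex [ 0.    -0.061  0.156] maxy [-0.083  0.011  0.165]
```

```bash
python3 -m jog '[-0.006,0.06,0,0,0,0, -0.012,0.12,0,0,0,0, -0.018,0.18,0,0,0,0, -0.024,0.24,0,0,0,0, -0.03,0.3,0,0,0,0]';python3 -m jog '[0,0.05,0,0,0,0, 0,0.1,0,0,0,0, 0,0.14,0,0,0,0, 0,0.16,0,0,0,0, 0,0.16,0,0,0,0]'; cat >> h.py <<'E'
def screen():
    im,d,W=cloud('scene')
    B=(W-HK)@np.array([[np.cos(TH),-np.sin(TH),0],[np.sin(TH),np.cos(TH),0],[0,0,1]])
    m=(B[...,2]>.14)&(B[...,2]<.24)&(B[...,0]>-.13)&(B[...,0]<.06)&(abs(B[...,1])<.14)
    hsv=cv2.cvtColor(im,cv2.COLOR_BGR2HSV);m&=(hsv[...,0]>100)&(hsv[...,0]<125)&(hsv[...,1]>120)
    p=B[m];print(len(p),'apex',p[p[:,0].argmax()].round(3),'maxy',p[p[:,1].argmax()].round(3),'y',np.percentile(p[:,1],[5,50,95]).round(3))
E
python3 -c "
from h import *
st();screen()"
```

```text
time_s: 6.85
eef_pos: [0.5778, -0.2202, 0.1576]
ee_rot: [3.141, -0.002, 0.181]
force: [0.4, 0.9, -0.3]
opening: 0.349
finger_force: 0.4
time_s: 7.27
eef_pos: [0.5842, -0.2581, 0.1564]
ee_rot: [-3.129, 0.003, 0.186]
force: [-11.4, 18.3, 10.6]
opening: 0.352
finger_force: 9.8
7.27 pos [ 0.584 -0.258  0.156] bay [-0.097  -0.1213  0.1564] rot [-3.129e+00  3.000e-03  1.860e-01] F [-11.4  18.3  10.6] q [ 0.56  0.59 -0.3   1.53  0.18  1.06 -1.17]
303 apex [ 0.016 -0.124  0.148] maxy [-0.065 -0.11   0.164] y [-0.127 -0.123 -0.112]
```

```bash
python3 -m jog '[0,-0.06,0,0,0,0, 0,-0.06,-0.14,0,0,0, 0,-0.06,-0.28,0,0,0, -0.1,-0.15,-0.4,0,0,0, -0.2,-0.25,-0.45,0,0,0]';python3 -m jog '[-0.1,-0.12,0,0,0,0, -0.1,-0.24,0,0,0,0, -0.1,-0.36,0,0,0,0, -0.1,-0.48,0,0,0,0, -0.1,-0.6,0,0,0,0]'; python3 -c "
from h import *
st();screen();print(tool([.44,.22,.32]))"
```

```text
time_s: 7.73
eef_pos: [0.5267, -0.2124, 0.288]
ee_rot: [3.139, -0.005, 0.18]
force: [-0.9, 0.8, 0.5]
opening: 0.349
finger_force: 0.0
time_s: 8.15
eef_pos: [0.4625, -0.0381, 0.2857]
ee_rot: [3.141, -0.002, 0.181]
force: [0.7, -0.1, -0.0]
opening: 0.353
finger_force: 0.0
8.15 pos [ 0.462 -0.038  0.286] bay [-0.1784  0.1166  0.2857] rot [ 3.141e+00 -2.000e-03  1.810e-01] F [ 0.7 -0.1 -0. ] q [ 0.36  0.21 -0.41  1.77  0.09  1.18 -1.47]
314 apex [ 0.016 -0.125  0.142] maxy [-0.    -0.108  0.161] y [-0.127 -0.122 -0.112]
(array([ 0.087, -0.832, -0.11 ]), array([0., 0., 0.]))
```

```bash
python3 -m jog '[0.05,-0.13,-0.1,0,0,-0.1, 0.08,-0.27,-0.1,0,0,-0.25, 0.08,-0.4,-0.1,0,0,-0.4, 0.08,-0.54,-0.1,0,0,-0.5, 0.08,-0.62,-0.1,0,0,-0.6]'; python3 -c "
from h import *
im,d,W=cloud('wrist');st();cv2.imwrite('pics/w6.png',im);np.savez('/tmp/w6.npz',im=im,W=W)"
```

```text
time_s: 8.62
eef_pos: [0.4524, 0.1515, 0.3158]
ee_rot: [-3.141, -0.002, 0.659]
force: [-0.1, 0.7, 0.5]
opening: 0.35
finger_force: 0.0
8.67 pos [0.451 0.157 0.316] bay [-0.1557  0.3112  0.3161] rot [-3.138 -0.004  0.671] F [-2.3  5.9 -0.3] q [ 0.09  0.23 -0.61  1.68  0.13  1.27 -1.44]
```

View pics/w6.png

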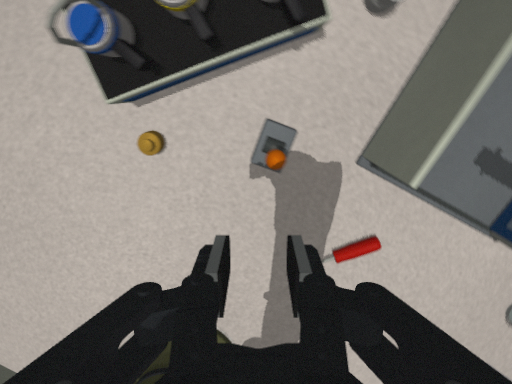

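Blue bucket's lid is at (87,27), its black tab runs from (115,45) to (147,63), and the bail is seen at the left around (60,30). I'll measure the tab's direction.

```bash
python3 - <<'E'
from h import *
D=np.load('/tmp/w6.npz');im,W=D['im'],D['W']
hsv=cv2.cvtColor(im,cv2.COLOR_BGR2HSV).astype(int)
m=np.zeros(W.shape[:2],bool);m[0:60,50:125]=1
l=m&(hsv[...,0]>95)&(hsv[...,0]<130)&(hsv[...,1]>130)&(abs(W[...,2]-.143)<.01)
p=W[l];c=p.mean(0);print('lid',len(p),c.round(3),p.min(0).round(3),p.max(0).round(3))
t=np.zeros(W.shape[:2],bool);t[30:80,100:165]=1
t&=(W[...,2]>.108)&(W[...,2]<.14)&(hsv[...,2]<70)
p=W[t];print('tab',len(p),np.median(p,0).round(3),p.min(0).round(3),p.max(0).round(3))
top=p[p[:,2]>.122];print('tabtop',len(top),top.mean(0).round(3))
r=np.linalg.norm(top[:,:2]-c[:2],axis=1);print('r',np.percentile(r,[2,50,98]).round(3))
v=(c-top[r>.03].mean(0));print('psi from tab',np.arctan2(v[1],v[0]))
rect=cv2.minAreaRect(top[:,:2].astype(np.float32));print(rect)
b=m&(W[...,2]>.160)&(W[...,2]<.205);q=W[b];print('bail',len(q),q.min(0).round(3),q.max(0).round(3));
if len(q)>3: 
  u,s,vt=np.linalg.svd(q[:,:2]-q[:,:2].mean(0));print(vt[0],q.mean(0).round(3))
E
```

```text
lid 1134 [0.463 0.374 0.143] [0.441 0.348 0.133] [0.482 0.393 0.147]
tab 771 [0.465 0.333 0.13 ] [0.444 0.312 0.108] [0.478 0.36  0.139]
tabtop 637 [0.464 0.333 0.13 ]
r [0.025 0.04  0.061]
psi from tab 1.591684252906371
((0.45665180683135986, 0.33487606048583984), (0.0438200905919075, 0.03489882871508598), 78.58848571777344)
bail 492 [0.44  0.369 0.16 ] [0.488 0.375 0.199]
[-0.9995089   0.03133617] [0.461 0.371 0.187]
```

```bash
cat >> h.py <<'E'
def lean(p,psi,lam,goff=0.038):
    """TCP pose putting the grasp point at p, hand leaning lam from vertical, heading psi"""
    z=np.array([np.cos(psi)*np.sin(lam),np.sin(psi)*np.sin(lam),-np.cos(lam)])
    return np.array(p)+z*goff,[np.pi,-lam,psi],z
E
python3 -c "
from h import *
t,r,z=lean([.4617,.326,.115],1.55,.8);print(t,z)
print(tool(t-.14*z,r))"
```

```text
[0.46226686 0.35325364 0.08852515] [ 0.0149173   0.71720097 -0.69670671]
(array([ 0.221, -0.228,  0.435]), array([ 0.445,  0.944, -1.057]))
```

```bash
python3 -m jog '[0.03,-0.03,0.03,0.07,0.14,-0.15, 0.06,-0.06,0.06,0.14,0.28,-0.31, 0.1,-0.1,0.1,0.22,0.47,-0.53, 0.1,-0.1,0.1,0.22,0.47,-0.53, 0.1,-0.1,0.1,0.22,0.47,-0.53]'; python3 -c "
from h import *
st()
t,r,z=lean([.4617,.326,.115],1.55,.8)
print(tool(t-.14*z,r))"
```

```text
time_s: 9.08
eef_pos: [0.4586, 0.1902, 0.2851]
ee_rot: [-3.047, -0.394, 1.057]
force: [-1.4, -0.5, -0.3]
opening: 0.347
finger_force: 0.0
9.08 pos [0.459 0.19  0.285] bay [-0.1422  0.3421  0.2851] rot [-3.047 -0.394  1.057] F [-1.4 -0.5 -0.3] q [ 0.44  0.19 -0.74  1.92 -0.28  0.89 -0.61]
(array([ 0.044, -0.062,  0.383]), array([ 0.238,  0.48 , -0.545]))
```

```bash
python3 -m jog '[0.01,-0.02,0.07,0.04,0.1,-0.11, 0.02,-0.03,0.15,0.08,0.19,-0.22, 0.03,-0.05,0.25,0.14,0.3,-0.33, 0.04,-0.06,0.38,0.24,0.48,-0.545, 0.04,-0.06,0.38,0.24,0.48,-0.545]'; python3 -m jog '[0,0,0,0,0,0]'; python3 -c "
from h import *
s=sensors.get_state()
im,d,W=cloud('wrist');st()
t,r,z=lean([.4617,.326,.115],1.55,.8)
print(tool(t-.14*z,r))
rr=R.from_euler('xyz',s['ee_rot'])
for u in(218,222,292,296):
  for v in(238,241,246): print(u,v,rr.inv().apply(W[v,u]-s['eef_pos']).round(4))
cv2.imwrite('pics/w7.png',im);np.savez('/tmp/w7.npz',im=im,W=W)"
```

```text
time_s: 9.5
eef_pos: [0.4588, 0.2516, 0.1834]
ee_rot: [-3.137, -0.801, 1.547]
force: [-1.1, -0.9, -1.0]
opening: 0.347
finger_force: 0.0
time_s: 9.58
eef_pos: [0.4616, 0.2477, 0.1821]
ee_rot: [-3.124, -0.806, 1.531]
force: [1.2, -1.3, -0.2]
opening: 0.35
finger_force: 0.0
9.63 pos [0.461 0.249 0.184] bay [-0.1291  0.3993  0.1843] rot [-3.125 -0.802  1.529] F [ 0.1 -0.1  0.6] q [ 0.67  0.62 -1.03  2.11 -0.52  0.53  0.19]
(array([ 0.014, -0.005,  0.005]), array([-0.001, -0.002, -0.019]))
218 238 [ 0.0113 -0.0183 -0.0269]
218 241 [ 0.0111 -0.0179 -0.0297]
218 246 [ 0.0115 -0.0172 -0.0354]
222 238 [ 0.0106 -0.0165 -0.0256]
222 241 [ 0.0109 -0.0161 -0.0293]
222 246 [ 0.0114 -0.0154 -0.0352]
292 238 [ 0.0106  0.0182 -0.0255]
292 241 [ 0.0108  0.0178 -0.029 ]
292 246 [ 0.0106  0.0173 -0.0337]
296 238 [ 0.0116  0.0199 -0.0274]
296 241 [ 0.0112  0.0197 -0.0298]
296 246 [ 0.0111  0.0191 -0.0345]
```

View pics/w7.png

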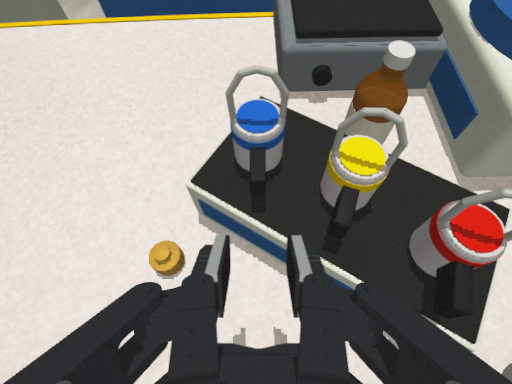

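Blue bucket's tab is at (258,165), centred between the fingers at columns 222 and 292. The offset proves to lie along tool z, with the tips at about -0.025.

```bash
python3 - <<'E'
from h import *
D=np.load('/tmp/w7.npz');im,W=D['im'],D['W']
p=W[150:184,251:266].reshape(-1,3); g=im[150:184,251:266].max(-1).ravel()<60
p=p[g];print('tab',np.median(p,0).round(3),np.percentile(p,5,0).round(3),np.percentile(p,95,0).round(3))
f=p[(p[:,1]<np.percentile(p[:,1],60))]
rows=[(v,W[v,251:266][im[v,251:266].max(-1)<60].mean(0).round(3)) for v in range(148,188,4)]
for r in rows: print(*r)
t,r,z=lean([.4617,.326,.115],1.55,.8,.040); print(tool(t,r))
E
```

```text
tab [nan nan nan] [nan nan nan] [nan nan nan]
148 [0.464 0.347 0.13 ]
152 [0.464 0.343 0.13 ]
156 [0.464 0.338 0.13 ]
160 [0.464 0.334 0.13 ]
164 [0.464 0.33  0.131]
168 [0.464 0.326 0.131]
172 [0.464 0.321 0.131]
176 [0.464 0.318 0.131]
180 [0.464 0.314 0.13 ]
184 [0.464 0.313 0.124]
(array([ 0.013, -0.004,  0.479]), array([-0.001, -0.002, -0.019]))
```

```bash
python3 -m jog '[0.01,0.004,0.1,0,0,-0.02, 0.013,0.004,0.2,0,0,-0.02, 0.013,0.004,0.3,0,0,-0.02, 0.013,0.004,0.38,0,0,-0.02, 0.013,0.004,0.4,0,0,-0.02]'; python3 -m jog '[0,0,0.03,0,0,0, 0,0,0.05,0,0,0, 0,0,0.05,0,0,0]';  python3 -c "
from h import *
s=sensors.get_state();st()
t,r,z=lean([.464,.326,.115],1.56,.8,.040); print(tool(t,r))
im,d,W=cloud('wrist')
cv2.imwrite('pics/w8.png',im)"
```

```text
time_s: 10.05
eef_pos: [0.4627, 0.342, 0.1059]
ee_rot: [3.129, -0.796, 1.567]
force: [0.1, -0.1, 0.8]
opening: 0.347
finger_force: 0.0
time_s: 10.3
eef_pos: [0.4639, 0.351, 0.0965]
ee_rot: [3.128, -0.796, 1.567]
force: [-0.6, -0.3, 1.5]
opening: 0.348
finger_force: 0.0
10.3 pos [0.464 0.351 0.097] bay [-0.1088  0.4995  0.0965] rot [ 3.128 -0.796  1.567] F [-0.6 -0.3  1.5] q [ 0.38  0.79 -0.97  2.17 -0.69  0.18  0.34]
(array([-0.014,  0.001,  0.031]), array([0.012, 0.005, 0.006]))
```

View pics/w8.png

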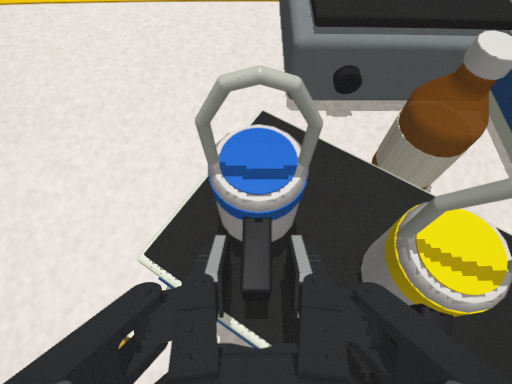

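The tab is straddled, at (257,260) between the pads, but joint 6 sits near its limit, so I'll reduce the lean a little before gripping.

```bash
python3 -c "
from h import *
t,r,z=lean([.464,.327,.116],1.565,.66,.040); print(tool(t,r))"
```

```text
(array([-0.026,  0.   ,  0.031]), array([ 0.016, -0.173, -0.   ]))
```

```bash
python3 -m jog '[-0.013,0,0.01,0.01,-0.08,0, -0.026,0,0.025,0.015,-0.17,0, -0.026,0,0.03,0.015,-0.17,0, -0.026,0,0.03,0.015,-0.17,0]'; python3 -c "
from h import *
st();print(sensors.get_state()['joints'])
t,r,z=lean([.464,.327,.116],1.565,.66,.040); print(tool(t,r))"
```

```text
time_s: 10.68
eef_pos: [0.4635, 0.3523, 0.0847]
ee_rot: [3.138, -0.664, 1.57]
force: [-0.1, 0.8, 0.2]
opening: 0.35
finger_force: 0.0
10.68 pos [0.464 0.352 0.085] bay [-0.109   0.5008  0.0847] rot [ 3.138 -0.664  1.57 ] F [-0.1  0.8  0.2] q [ 0.19  0.68 -0.75  2.12 -0.66  0.27  0.24]
[ 0.18648995  0.67792026 -0.75447149  2.12178269 -0.66179452  0.26696993
  0.23745765]
(array([-0.003,  0.002, -0.001]), array([ 0.001, -0.005,  0.005]))
```

Close with 60 N, then lift.

```bash
python3 -m jog '[0,0,0,0,0,0, 0,0,0,0,0,0, 0,0,0,0,0,0, 0,0,0,0,0,0, 0,0,0,0,0,0]' -1 60; python3 -m jog '[0.02,0,-0.02,0,0,0, 0.05,0,-0.06,0,0,0, 0.08,0,-0.1,0,0,0, 0.11,0,-0.14,0,0,0, 0.13,0,-0.17,0,0,0]'; python3 -m jog '[0,0,0,0,0,0, 0,0,0,0,0,0, 0,0,0,0,0,0]'; python3 -c "
from h import *
st();print(sensors.get_state()['joints'])"
```

```text
time_s: 11.1
eef_pos: [0.4635, 0.3504, 0.0832]
ee_rot: [-3.137, -0.667, 1.561]
force: [-2.2, -2.0, 7.3]
opening: 0.158
finger_force: 58.7
time_s: 11.52
eef_pos: [0.4635, 0.3491, 0.1476]
ee_rot: [-3.138, -0.664, 1.561]
force: [0.6, -0.7, -4.1]
opening: 0.157
finger_force: 58.7
time_s: 11.77
eef_pos: [0.4633, 0.3493, 0.1459]
ee_rot: [-3.137, -0.664, 1.561]
force: [-0.9, -0.2, -3.3]
opening: 0.155
finger_force: 58.8
11.77 pos [0.463 0.349 0.146] bay [-0.1097  0.4979  0.1459] rot [-3.137 -0.664  1.561] F [-0.9 -0.2 -3.3] q [ 0.18  0.55 -0.7   2.07 -0.65  0.44  0.16]
[ 0.17868617  0.54644117 -0.70425082  2.06790525 -0.64941327  0.43871076
  0.15716423]
```

```bash
cat >> h.py <<'E'
def bail(p,psi,lam=.665):
    """TCP pose putting the bail's top at p"""
    return np.array(p)+[-.0206*np.cos(psi),-.0206*np.sin(psi),-.111],[np.pi,-lam,psi]
E
python3 -c "
from h import *
w=[.45,.22,.21]
print(tool(w,[np.pi,-.665,1.15]))"
```

```text
(array([-0.208, -0.042, -0.434]), array([-0.328,  0.003,  0.412]))
```

```bash
python3 -m jog '[0.04,0,-0.07,0,0,0, 0.05,0,-0.15,-0.05,0,0.06, 0,-0.02,-0.23,-0.13,0,0.16, -0.08,-0.03,-0.3,-0.2,0,0.25, -0.15,-0.04,-0.37,-0.26,0,0.33]'; python3 -c "
from h import *
st()
print(tool(bay(-.17,.12,.2),[np.pi,-.665,.6]))
print(tool(bail(bay(-.14,0,.29),.176)[0],bail([0,0,0],.176)[1]))"
```

```text
time_s: 12.18
eef_pos: [0.4495, 0.2451, 0.2055]
ee_rot: [-3.139, -0.662, 1.23]
force: [0.3, -1.4, -3.4]
opening: 0.157
finger_force: 59.3
12.18 pos [0.45  0.245 0.205] bay [-0.1415  0.3978  0.2055] rot [-3.139 -0.662  1.23 ] F [ 0.3 -1.4 -3.4] q [ 0.45  0.3  -0.75  2.23 -0.87  0.45  0.17]
(array([-0.683,  0.374, -0.511]), array([-0.498,  0.004,  0.632]))
(array([-0.988,  0.598, -0.66 ]), array([-0.83 ,  0.005,  1.057]))
```

```bash
python3 -m jog '[-0.09,0.05,-0.07,-0.07,0,0.09, -0.19,0.1,-0.14,-0.15,0,0.19, -0.29,0.16,-0.22,-0.23,0,0.29, -0.39,0.22,-0.3,-0.31,0,0.39, -0.48,0.27,-0.37,-0.39,0,0.5]'; python3 -c "
from h import *
st()
print(tool(bail(bay(-.14,0,.29),.176)[0],bail([0,0,0],.176)[1]))"
```

```text
time_s: 12.6
eef_pos: [0.4667, 0.0454, 0.2043]
ee_rot: [-3.138, -0.662, 0.728]
force: [0.2, 0.5, -3.0]
opening: 0.156
finger_force: 59.3
12.6 pos [0.467 0.045 0.204] bay [-0.1596  0.1981  0.2043] rot [-3.138 -0.662  0.728] F [ 0.2  0.5 -3. ] q [ 0.85  0.2  -0.68  2.36 -1.11  0.44  0.35]
(array([-0.327,  0.56 , -0.15 ]), array([-0.437,  0.005,  0.554]))
```

```bash
python3 -m jog '[-0.08,0.11,-0.04,-0.08,0,0.1, -0.15,0.23,-0.08,-0.17,0,0.21, -0.22,0.35,-0.11,-0.26,0,0.33, -0.28,0.47,-0.13,-0.36,0,0.45, -0.33,0.56,-0.15,-0.44,0,0.555]'; python3 -m jog '[0,0,0,0,0,0, 0,0,0,0,0,0]'; python3 -c "
from h import *
st();print(sensors.get_state()['joints'])
t,r=bail(bay(-.05,0,.284),.176);print(tool(t,r))
im,d,W=cloud('wrist');cv2.imwrite('pics/w9.png',im);np.savez('/tmp/w9.npz',im=im,W=W)
im,d,W=cloud('scene');np.savez('/tmp/s9.npz',im=im,W=W)"
```

```text
time_s: 13.02
eef_pos: [0.5005, -0.1504, 0.1779]
ee_rot: [3.136, -0.658, 0.18]
force: [10.9, -3.2, 2.0]
opening: 0.156
finger_force: 59.4
time_s: 13.18
eef_pos: [0.5012, -0.1482, 0.1785]
ee_rot: [-3.141, -0.661, 0.178]
force: [0.9, 1.1, -3.6]
opening: 0.156
finger_force: 59.7
13.18 pos [ 0.501 -0.148  0.179] bay [-0.1595  0.0014  0.1785] rot [-3.141 -0.661  0.178] F [ 0.9  1.1 -3.6] q [ 1.09  0.29 -0.7   2.36 -1.52  0.19  0.53]
[ 1.0873978   0.28854768 -0.70377791  2.36111772 -1.52227804  0.18857282
  0.53264169]
(array([0.223, 0.006, 0.196]), array([-0.003,  0.005,  0.002]))
```

View pics/w9.png

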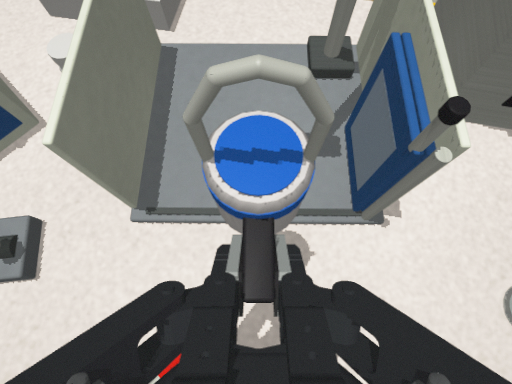

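Wrist view: the bucket is held squarely, bail top at (258,66), screen folded flat against the right wall at (385,125), flag at left untouched. I'll check the bail position and the hook in the clouds.

```bash
python3 - <<'E'
from h import *
D=np.load('/tmp/w9.npz');W=D['W']
for u in(215,235,250,258,266,280,300): 
    c=W[50:100,u]; k=np.nonzero(c[:,2]>.2)[0]
    if len(k): print(u,50+k.min(),50+k.max(),tobay(np.median(c[k],0)))
c=W[58:78,250:266].reshape(-1,3);c=c[c[:,2]>.24];print('bail',tobay(c.mean(0)))
s=sensors.get_state();print('model',tobay(s['eef_pos']+np.array([.0206*np.cos(.178),.0206*np.sin(.178),.111])))
D=np.load('/tmp/s9.npz');W,im=D['W'],D['im']
B=(W-HK)@np.array([[np.cos(TH),-np.sin(TH),0],[np.sin(TH),np.cos(TH),0],[0,0,1]])
m=(B[...,2]>.243)&(B[...,2]<.325)&(abs(B[...,0])<.045)&(abs(B[...,1])<.03)
p=B[m];print('hook',len(p));o=np.argsort(p[:,2]);print(p[o].round(3)[:30].tolist())
m=(B[...,2]>.47)&(B[...,2]<.49)&(abs(B[...,0])<.04)&(abs(B[...,1])<.05)
hsv=cv2.cvtColor(im,cv2.COLOR_BGR2HSV);m&=(hsv[...,0]>100)&(hsv[...,0]<125)&(hsv[...,1]>120)
p=B[m];print('frame',np.percentile(p,[2,50,98],axis=0).round(3))
E
```

```text
215 65 97 [-0.137   0.0127  0.2863]
235 60 83 [-0.1366  0.0067  0.2896]
250 56 80 [-0.1366  0.0027  0.2903]
258 54 78 [-0.1364  0.0006  0.2914]
266 56 80 [-0.1365 -0.0015  0.2909]
280 60 82 [-0.1363 -0.0053  0.2895]
300 65 95 [-0.1365 -0.011   0.287 ]
bail [-0.1363  0.0007  0.2908]
model [-0.1383  0.003   0.2902]
hook 45
[[0.006, -0.0, 0.251], [0.001, 0.004, 0.252], [0.011, 0.002, 0.252], [-0.0, -0.0, 0.253], [0.005, 0.002, 0.253], [0.002, 0.0, 0.253], [0.009, -0.001, 0.254], [-0.004, 0.0, 0.255], [0.01, 0.003, 0.255], [0.008, 0.002, 0.255], [0.018, -0.001, 0.256], [0.015, -0.002, 0.256], [0.013, 0.004, 0.256], [-0.001, 0.001, 0.256], [-0.006, -0.002, 0.257], [0.017, 0.001, 0.257], [0.021, 0.006, 0.258], [-0.004, 0.001, 0.259], [-0.007, -0.0, 0.259], [0.021, -0.001, 0.259], [0.014, -0.001, 0.26], [0.018, 0.004, 0.26], [-0.009, -0.002, 0.262], [0.022, 0.002, 0.262], [-0.012, -0.001, 0.263], [0.02, -0.001, 0.265], [0.028, 0.001, 0.267], [0.026, -0.001, 0.271], [0.028, -0.0, 0.277], [0.026, -0.002, 0.278]]
frame [[-0.008 -0.034  0.474]
 [ 0.005 -0.011  0.484]
 [ 0.02   0.033  0.487]]
```

```bash
python3 -m jog '[0.04,0,0.03,0,0,0, 0.09,0,0.08,0,0,0, 0.15,0,0.13,0,0,0, 0.2,0,0.175,0,0,0, 0.226,0,0.198,0,0,0]'; python3 -m jog '[0,0,0,0,0,0, 0,0,0,0,0,0]'; python3 -c "
from h import *
st();print(sensors.get_state()['joints'])
im,d,W=cloud('wrist')
c=W[58:78,250:266].reshape(-1,3);c=c[c[:,2]>.24];print('bail',tobay(c.mean(0)))"
```

```text
time_s: 13.7
eef_pos: [0.5928, -0.1286, 0.1751]
ee_rot: [3.14, -0.664, 0.185]
force: [1.3, 0.0, -3.0]
opening: 0.155
finger_force: 59.8
time_s: 13.87
eef_pos: [0.5905, -0.1292, 0.1745]
ee_rot: [3.14, -0.662, 0.185]
force: [-0.2, 0.1, -2.8]
opening: 0.157
finger_force: 59.8
13.87 pos [ 0.591 -0.129  0.174] bay [-0.0682  0.0045  0.1745] rot [ 3.14  -0.662  0.185] F [-0.2  0.1 -2.8] q [ 0.69  0.35 -0.41  2.22 -1.49  0.18  0.4 ]
[ 0.68722904  0.35056261 -0.4062846   2.21807794 -1.49341786  0.17862243
  0.39632993]
bail [-0.0452  0.0042  0.2868]
```

```bash
python3 -m jog '[0.025,0.004,0.02,0,0,0, 0.05,0.008,0.043,0,0,0, 0.08,0.01,0.068,0,0,0, 0.105,0.01,0.09,0,0,0, 0.127,0.01,0.108,0,0,0]'; python3 -m jog '[0,0,0,0,0,0, 0,0,0,0,0,0]'; python3 -c "
from h import *
st();print(sensors.get_state()['joints'])
im,d,W=cloud('wrist')
for u in (225,235,245,275,285,295):
  c=W[40:100,u];c=c[(c[:,2]>.24)&(c[:,2]<.31)];print(u,tobay(np.median(c,0)))
im,d,W=cloud('scene');np.savez('/tmp/s10.npz',im=im,W=W);cv2.imwrite('pics/s10.png',cv2.resize(im[200:300,220:340],(720,600),interpolation=3))"
```

```text
time_s: 14.33
eef_pos: [0.6397, -0.1255, 0.1725]
ee_rot: [3.14, -0.662, 0.181]
force: [0.4, -0.1, -3.8]
opening: 0.156
finger_force: 59.9
time_s: 14.5
eef_pos: [0.6394, -0.1251, 0.1725]
ee_rot: [3.139, -0.662, 0.182]
force: [-0.7, 0.4, -3.7]
opening: 0.157
finger_force: 59.7
14.5 pos [ 0.639 -0.125  0.172] bay [-1.940e-02 -1.000e-04  1.725e-01] rot [ 3.139 -0.662  0.182] F [-0.7  0.4 -3.7] q [ 0.54  0.4  -0.29  2.12 -1.35  0.18  0.21]
[ 0.54447404  0.39722165 -0.29390387  2.12220405 -1.35153305  0.1831858
  0.21036767]
225 [0.0034 0.0084 0.2825]
235 [0.0036 0.0056 0.2834]
245 [0.0169 0.0043 0.2728]
275 [ 0.0039 -0.0051  0.2836]
285 [ 0.0036 -0.0078  0.283 ]
295 [ 0.0036 -0.0106  0.2816]
```

View pics/s10.png

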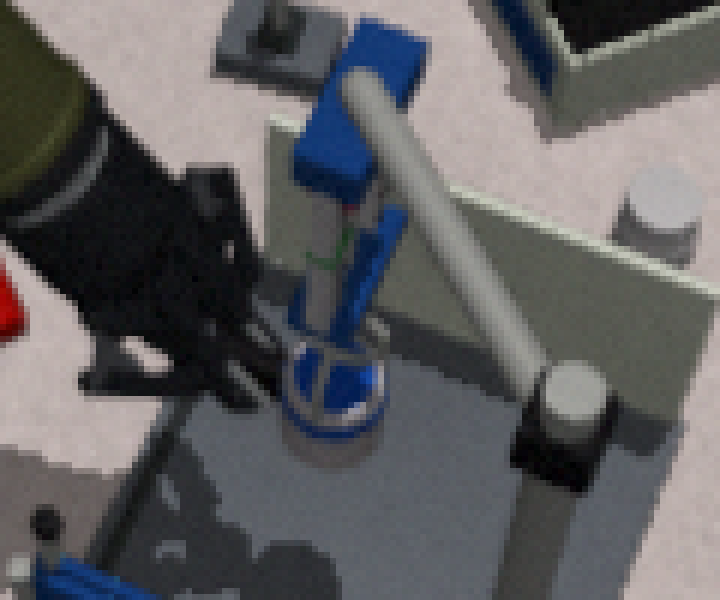

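Scene crop: the bail is over the hook below the blue frame, bucket at (335,400), hand clear of the frame. Lowering now, watching the vertical force.

```bash
python3 -m jog '[-0.01,0,0.013,0,0,0, -0.02,0,0.026,0,0,0, -0.031,0,0.039,0,0,0, -0.041,0,0.053,0,0,0, -0.051,0,0.066,0,0,0]'; python3 -m jog '[-0.01,0,0.013,0,0,0, -0.02,0,0.026,0,0,0, -0.02,0,0.026,0,0,0]';python3 -c "
from h import *
st()
im,d,W=cloud('wrist')
for u in (225,235,275,285):
  c=W[40:100,u];c=c[(c[:,2]>.2)&(c[:,2]<.31)];print(u,tobay(np.median(c,0)))"
```

```text
time_s: 15.02
eef_pos: [0.6415, -0.1278, 0.1525]
ee_rot: [-3.139, -0.654, 0.18]
force: [0.2, 0.4, -2.8]
opening: 0.156
finger_force: 59.9
time_s: 15.27
eef_pos: [0.6432, -0.1291, 0.1459]
ee_rot: [-3.136, -0.648, 0.182]
force: [0.1, -0.3, -2.9]
opening: 0.158
finger_force: 59.9
15.27 pos [ 0.643 -0.129  0.146] bay [-0.0164 -0.0046  0.1459] rot [-3.136 -0.648  0.182] F [ 0.1 -0.3 -2.9] q [ 0.54  0.45 -0.29  2.12 -1.52  0.18  0.4 ]
225 [0.0094 0.0037 0.2546]
235 [0.009  0.0007 0.2553]
275 [ 0.0085 -0.0102  0.2566]
285 [ 0.0081 -0.0129  0.2563]
```

```bash
cat >> h.py <<'E'
VT=R.from_euler('xyz',[np.pi,-.665,0]).inv().apply([.0206,0,.111])
def bail2(p,psi,lam):
    r=[np.pi,-lam,psi]; return np.array(p)-R.from_euler('xyz',r).apply(VT),r
def bailnow():
    s=sensors.get_state(); return tobay(s['eef_pos']+R.from_euler('xyz',s['ee_rot']).apply(VT))
E
python3 -c "
from h import *
print(bailnow())
b=bailnow();print(tool(*bail2(bay(b[0],b[1]+.004,b[2]),.36,.63)));print(tool(*bail2(bay(b[0],b[1]+.005,b[2]-.015),.36,.62)))"
```

```text
[ 0.0062 -0.0047  0.2568]
(array([-0.003,  0.003, -0.004]), array([ 0.128, -0.023, -0.182]))
(array([-0.036,  0.   ,  0.033]), array([ 0.127, -0.036, -0.183]))
```

```bash
python3 -m jog '[-0.001,0,0,0.04,-0.01,-0.06, -0.003,0.002,0,0.08,-0.02,-0.12, -0.003,0.002,0,0.128,-0.025,-0.182, -0.018,0,0.015,0.128,-0.03,-0.182, -0.036,0,0.033,0.128,-0.036,-0.182]'; python3 -m jog '[0,0,0,0,0,0, 0,0,0,0,0,0]';python3 -c "
from h import *
st()
b=bailnow();print(b)
im,d,W=cloud('wrist')
for u in (225,235,275,285):
  c=W[40:100,u];c=c[(c[:,2]>.2)&(c[:,2]<.31)];print(u,tobay(np.median(c,0)))
print(tool(*bail2(bay(.005,.001,b[2]-.015),.36,.62)))"
```

```text
time_s: 15.73
eef_pos: [0.6413, -0.1296, 0.1323]
ee_rot: [3.14, -0.621, 0.359]
force: [-1.1, -0.5, -2.0]
opening: 0.154
finger_force: 60.0
time_s: 15.9
eef_pos: [0.64, -0.1283, 0.1313]
ee_rot: [-3.139, -0.619, 0.358]
force: [-1.4, 0.3, -1.7]
opening: 0.157
finger_force: 60.1
15.9 pos [ 0.64  -0.128  0.131] bay [-0.0194 -0.0033  0.1313] rot [-3.139 -0.619  0.358] F [-1.4  0.3 -1.7] q [ 0.53  0.49 -0.2   2.07 -1.21  0.33  0.28]
[0.0059 0.0011 0.2412]
225 [0.0057 0.0091 0.2407]
235 [0.007  0.0065 0.2409]
275 [ 0.0083 -0.004   0.2417]
285 [ 0.0093 -0.0066  0.2409]
(array([-0.032,  0.001,  0.04 ]), array([-0.002,  0.   , -0.001]))
```

```bash
python3 -m jog '[-0.008,0,0.01,0,0,0, -0.016,0,0.02,0,0,0, -0.024,0,0.03,0,0,0, -0.032,0,0.04,0,0,0]'; python3 -m jog '[0,0,0,0,0,0, 0,0,0,0,0,0, 0,0,0,0,0,0]';python3 -c "
from h import *
st()
b=bailnow();print(b)
F=[]
print(tool(*bail2(bay(.005,.001,b[2]-.008),.36,.62)))"
```

```text
time_s: 16.28
eef_pos: [0.6401, -0.1288, 0.1167]
ee_rot: [-3.141, -0.621, 0.361]
force: [0.1, 1.4, -0.1]
opening: 0.152
finger_force: 60.2
time_s: 16.53
eef_pos: [0.6398, -0.1291, 0.1167]
ee_rot: [-3.14, -0.62, 0.361]
force: [-0.5, 1.4, 0.5]
opening: 0.16
finger_force: 60.3
16.53 pos [ 0.64  -0.129  0.117] bay [-0.0197 -0.004   0.1167] rot [-3.14  -0.62   0.361] F [-0.5  1.4  0.5] q [ 0.57  0.52 -0.25  2.08 -1.29  0.29  0.37]
[0.0054 0.0006 0.2267]
(array([-0.017, -0.001,  0.021]), array([-0.002, -0.001,  0.001]))
```

```bash
python3 -m jog '[0,0,0,0,0,0, 0,0,0,0,0,0, 0,0,0,0,0,0, 0,0,0,0,0,0]' -0.3; python3 -m jog '[0,0,-0.04,0,0,0, 0,0,-0.1,0,0,0, 0,0,-0.18,0,0,0, 0,0,-0.28,0,0,0, 0,0,-0.38,0,0,0]'; python3 -m jog '[0,0,-0.1,0,0,0, 0,0,-0.1,0,0,0, 0,0,-0.1,0,0,0, 0,0,-0.1,0,0,0, 0,0,-0.1,0,0,0]';python3 -c "
from h import *
st()
im,d,W=cloud('wrist');cv2.imwrite('pics/w11.png',im);np.savez('/tmp/w11.npz',im=im,W=W)"
```

```text
time_s: 16.87
eef_pos: [0.64, -0.1297, 0.1169]
ee_rot: [-3.142, -0.62, 0.36]
force: [-0.2, -0.9, 0.2]
opening: 0.353
finger_force: 0.0
time_s: 17.28
eef_pos: [0.5769, -0.1529, 0.2101]
ee_rot: [-3.14, -0.619, 0.36]
force: [0.6, -0.0, 0.3]
opening: 0.354
finger_force: 0.0
time_s: 17.7
eef_pos: [0.5616, -0.1582, 0.2328]
ee_rot: [-3.139, -0.619, 0.36]
force: [0.2, 0.6, -0.1]
opening: 0.349
finger_force: 0.0
17.7 pos [ 0.562 -0.158  0.233] bay [-0.1017 -0.0189  0.2328] rot [-3.139 -0.619  0.36 ] F [ 0.2  0.6 -0.1] q [ 0.54  0.26 -0.02  2.06 -0.92  0.6   0.04]
```

View pics/w11.png

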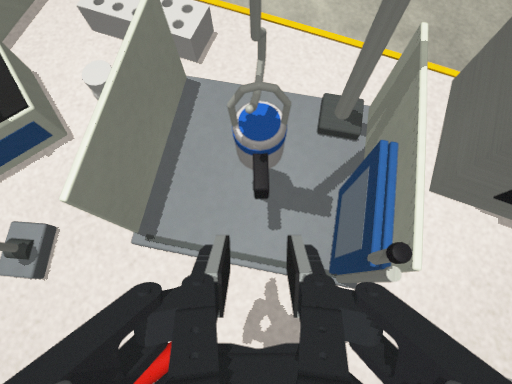

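The bucket hangs on the hook, lid at (260,118) with the bail through the hook; flag and screen look right. I've now viewed 13 pictures, over the limit of 10, so from here I'll read only numbers. Letting it settle, then reading the scale.

```bash
python3 -m jog '[0,0,-0.3,0,0,0, 0,0,-0.3,0,0,0, 0,0,-0.3,0,0,0, 0,0,-0.3,0,0,0, 0,0,-0.3,0,0,0]' -1; for i in 1 2 3 4; do python3 -m jog '[0,0,0,0,0,0, 0,0,0,0,0,0, 0,0,0,0,0,0, 0,0,0,0,0,0, 0,0,0,0,0,0]' >/dev/null; done; python3 - <<'E'
from h import *
st()
M=np.array([[np.cos(TH),-np.sin(TH),0],[np.sin(TH),np.cos(TH),0],[0,0,1]])
for n in('scene','top','wrist'):
  for k in range(2):
    im,d,W=cloud(n);B=(W-HK)@M
    h=cv2.cvtColor(im,cv2.COLOR_BGR2HSV).astype(int);H,S,V=h[...,0],h[...,1],h[...,2]
    near=(abs(B[...,0])<.06)&(abs(B[...,1])<.06)
    r=near&(B[...,2]>.3)&((H<10)|(H>170))&(S>90)
    g=near&(B[...,2]>.3)&(H>40)&(H<85)&(S>60)
    l=near&(B[...,2]>.09)&(B[...,2]<.24)&(H>95)&(H<130)&(S>140)
    for nm,m in(('red',r),('green',g),('lid',l)):
      if m.sum(): v,u=np.nonzero(m);print(n,nm,m.sum(),np.median(B[m],0).round(4),'zr',np.percentile(B[m][:,2],[5,90]).round(4),'px',u.mean().round(1),v.mean().round(1))
s=np.load('/tmp/s9.npz')
W=s['W'];im=s['im'];B=(W-HK)@M;h=cv2.cvtColor(im,cv2.COLOR_BGR2HSV).astype(int);H,S=h[...,0],h[...,1]
near=(abs(B[...,0])<.06)&(abs(B[...,1])<.06)&(B[...,2]>.3)
for nm,m in(('red0',near&((H<10)|(H>170))&(S>90)),('green0',near&(H>40)&(H<85)&(S>60))):
  if m.sum(): v,u=np.nonzero(m);print(nm,m.sum(),np.median(B[m],0).round(4),'px',u.mean().round(1),v.mean().round(1))
E
```

```text
time_s: 18.17
eef_pos: [0.513, -0.177, 0.3064]
ee_rot: [-3.14, -0.62, 0.361]
force: [-0.3, 0.2, -0.4]
opening: 0.0
finger_force: 0.0
19.83 pos [ 0.513 -0.178  0.307] bay [-0.1534 -0.0294  0.3071] rot [-3.141 -0.62   0.36 ] F [-0.4 -0.   0.5] q [ 0.58  0.13  0.06  2.   -0.76  0.8  -0.08]
scene red 33 [ 0.0132 -0.0088  0.4109] zr [0.3926 0.4128] px 279.9 235.0
scene green 8 [ 0.0093 -0.0326  0.4055] zr [0.3962 0.4096] px 274.4 242.8
scene lid 102 [ 0.0141 -0.0021  0.1721] zr [0.1543 0.1751] px 276.5 272.4
scene red 33 [ 0.0134 -0.0088  0.4102] zr [0.3942 0.413 ] px 280.0 234.8
scene green 8 [ 0.0093 -0.0321  0.4063] zr [0.3965 0.4096] px 274.4 242.8
scene lid 102 [ 0.0132 -0.0025  0.1716] zr [0.1568 0.1747] px 276.5 272.3
top red 45 [-0.0024  0.0006  0.4084] zr [0.4042 0.4117] px 294.5 132.6
top green 1 [4.000e-04 3.460e-02 4.036e-01] zr [0.4036 0.4036] px 282.0 134.0
top lid 11 [0.0054 0.0066 0.1707] zr [0.1653 0.1753] px 285.7 146.8
top red 41 [-0.0023 -0.0006  0.4086] zr [0.4043 0.4111] px 294.9 132.4
top green 1 [-0.0009  0.0353  0.4096] zr [0.4096 0.4096] px 282.0 134.0
top lid 9 [0.0187 0.0086 0.1724] zr [0.1669 0.175 ] px 284.8 145.8
wrist lid 749 [0.0058 0.0003 0.1708] zr [0.158  0.1719] px 257.2 116.8
wrist lid 739 [0.0063 0.0005 0.1708] zr [0.1573 0.1718] px 257.1 116.7
green0 14 [ 0.0106 -0.0268  0.4069] px 275.4 241.5
```

Readings agree: lid top at 0.171 gives a stretch of about 30 mm, and the pointer at z≈0.409 is about 5 mm above the green line at 0.404. It rests above the line, so the flag goes towards the robot.

```bash
python3 -c "
from h import *
im,d,W=cloud('top')
h=cv2.cvtColor(im,cv2.COLOR_BGR2HSV).astype(int)
m=(np.hypot(W[...,0]-.469,W[...,1]-.13)<.06)&(W[...,2]>.085)&(W[...,2]<.13)&(h[...,0]<18)&(h[...,1]>140)
print(m.sum(),W[m].mean(0))
F=np.array([.468,.1295,0]);a=.28
t=F+np.array([np.cos(a)*.06,np.sin(a)*.06,.19]);print(t,tool(t,[np.pi,0,a]))"
```

```text
32 [0.46474029 0.12945977 0.11157602]
[0.52566333 0.14608134 0.19      ] (array([ 0.116, -0.994,  0.563]), array([-0.033, -0.789,  0.099]))
```

```bash
python3 -m jog '[-0.03,-0.1,0.04,0,-0.1,0.01, -0.03,-0.23,0.09,-0.01,-0.25,0.03, -0.02,-0.36,0.15,-0.01,-0.4,0.05, 0,-0.48,0.2,-0.02,-0.5,0.06, 0.02,-0.6,0.25,-0.02,-0.6,0.08]'; python3 -c "
from h import *
st()
F=np.array([.468,.1295,0]);a=.28
t=F+np.array([np.cos(a)*.06,np.sin(a)*.06,.19]);print(t,tool(t,[np.pi,0,a]))"
```

```text
time_s: 20.6
eef_pos: [0.4945, -0.052, 0.2638]
ee_rot: [-3.119, -0.25, 0.311]
force: [1.3, 0.1, 0.0]
opening: -0.001
finger_force: 0.0
20.6 pos [ 0.495 -0.052  0.264] bay [-0.1492  0.0973  0.2638] rot [-3.119 -0.25   0.311] F [1.3 0.1 0. ] q [ 0.17  0.15 -0.01  1.94 -0.17  0.85 -1.  ]
[0.52566333 0.14608134 0.19      ] (array([ 0.23 , -0.59 ,  0.326]), array([-0.033, -0.317,  0.042]))
```

```bash
python3 -m jog '[0.04,-0.12,0.03,0,-0.08,0.01, 0.09,-0.25,0.08,-0.01,-0.18,0.02, 0.15,-0.38,0.17,-0.02,-0.25,0.03, 0.2,-0.5,0.26,-0.03,-0.317,0.042, 0.23,-0.59,0.32,-0.03,-0.317,0.042]'; python3 -m jog '[0,0,0,0,0,0, 0,0,0,0,0,0]'; python3 -c "
from h import *
st()
F=np.array([.468,.1295,0]);a=.28
s=sensors.get_state();im,d,W=cloud('wrist');rr=R.from_euler('xyz',s['ee_rot'])
for v in range(228,250,2): print(v,rr.inv().apply(W[v,250]-s['eef_pos']).round(3),rr.inv().apply(W[v,264]-s['eef_pos']).round(3))
t=F+np.array([np.cos(a)*.06,np.sin(a)*.06,.058]);print(t,tool(t,[np.pi,0,a]))"
```

```text
time_s: 21.02
eef_pos: [0.5252, 0.1415, 0.195]
ee_rot: [-3.137, -0.001, 0.284]
force: [1.2, -0.0, -0.1]
opening: 0.005
finger_force: 0.0
time_s: 21.18
eef_pos: [0.5226, 0.1412, 0.1942]
ee_rot: [-3.135, 0.001, 0.289]
force: [-0.4, 0.1, 0.4]
opening: -0.001
finger_force: 0.0
21.18 pos [0.523 0.141 0.194] bay [-0.0877  0.2827  0.1942] rot [-3.135e+00  1.000e-03  2.890e-01] F [-0.4  0.1  0.4] q [-0.24  0.39 -0.09  1.75  0.03  1.   -1.63]
228 [-0.052 -0.007  0.12 ] [-0.075  0.008  0.169]
230 [-0.051 -0.007  0.115] [-0.077  0.008  0.169]
232 [-0.051 -0.007  0.11 ] [-0.08   0.008  0.169]
234 [ 0.012 -0.003 -0.022] [ 0.012  0.004 -0.021]
236 [ 0.012 -0.003 -0.024] [ 0.012  0.004 -0.024]
238 [ 0.013 -0.003 -0.027] [ 0.012  0.004 -0.026]
240 [ 0.013 -0.003 -0.029] [ 0.012  0.004 -0.028]
242 [ 0.012 -0.003 -0.03 ] [ 0.012  0.004 -0.03 ]
244 [ 0.013 -0.003 -0.034] [ 0.012  0.004 -0.031]
246 [ 0.012 -0.003 -0.034] [ 0.012  0.004 -0.034]
248 [ 0.012 -0.003 -0.036] [ 0.012  0.004 -0.036]
[0.52566333 0.14608134 0.058     ] (array([ 0.015, -0.019,  0.458]), array([-0.007, -0.001,  0.007]))
```

```bash
python3 -m jog '[0.015,-0.019,0.12,0,0,0, 0.015,-0.019,0.25,0,0,0, 0.015,-0.019,0.37,0,0,0, 0.015,-0.019,0.455,0,0,0, 0.015,-0.019,0.455,0,0,0]'; python3 -m jog '[-0.05,0,0,0,0,0, -0.1,0,0,0,0,0, -0.15,0,0,0,0,0, -0.2,0,0,0,0,0, -0.25,0,0,0,0,0]'; python3 -m jog '[-0.01,0,0,0,0,0, -0.01,0,0,0,0,0]'; python3 -c "
from h import *
st()
im,d,W=cloud('scene');h=cv2.cvtColor(im,cv2.COLOR_BGR2HSV).astype(int)
m=(np.hypot(W[...,0]-.45,W[...,1]-.13)<.09)&(W[...,2]>.06)&(W[...,2]<.13)&(h[...,0]<18)&(h[...,1]>140)
print(m.sum(),W[m].mean(0))"
```

```text
time_s: 21.65
eef_pos: [0.5237, 0.1427, 0.0559]
ee_rot: [-3.137, 0.005, 0.281]
force: [-0.7, 0.1, 0.8]
opening: 0.0
finger_force: 0.0
time_s: 22.07
eef_pos: [0.4557, 0.1235, 0.0618]
ee_rot: [-3.137, -0.007, 0.281]
force: [0.7, -0.1, -1.6]
opening: -0.002
finger_force: 0.7
time_s: 22.23
eef_pos: [0.4546, 0.1232, 0.0623]
ee_rot: [-3.137, -0.01, 0.281]
force: [4.4, 0.5, -1.6]
opening: -0.0
finger_force: 1.7
22.23 pos [0.455 0.123 0.062] bay [-0.1578  0.2769  0.0623] rot [-3.137 -0.01   0.281] F [ 4.4  0.5 -1.6] q [-0.26  0.47 -0.08  2.1   0.06  0.56 -1.67]
10 [0.42876456 0.11528937 0.10415361]
```

```bash
python3 -m jog '[-0.01,0,0,0,0,0, -0.015,0,0,0,0,0]'; python3 -m jog '[0.08,0,0,0,0,0, 0.14,0,0,0,0,0, 0.16,0,-0.1,0,0,0, 0.16,0,-0.22,0,0,0, 0.16,0,-0.35,0,0,0]'; python3 -m jog '[0,0,-0.2,0,0,0, 0,0,-0.2,0,0,0, 0,0,-0.2,0,0,0, 0,0,-0.2,0,0,0]'; python3 - <<'E'
from h import *
st();screen()
M=np.array([[np.cos(TH),-np.sin(TH),0],[np.sin(TH),np.cos(TH),0],[0,0,1]])
for n in('scene','top'):
    im,d,W=cloud(n);h=cv2.cvtColor(im,cv2.COLOR_BGR2HSV).astype(int);H,S=h[...,0],h[...,1]
    m=(np.hypot(W[...,0]-.45,W[...,1]-.13)<.09)&(W[...,2]>.06)&(W[...,2]<.13)&(H<18)&(S>140)
    p=W[m];print(n,'ball',m.sum(),p.mean(0).round(3)) if m.any() else 0
    B=(W-HK)@M;near=(abs(B[...,0])<.06)&(abs(B[...,1])<.06)
    l=near&(B[...,2]>.09)&(B[...,2]<.24)&(H>95)&(H<130)&(S>140);r=near&(B[...,2]>.3)&((H<10)|(H>170))&(S>90)
    print('lid',np.median(B[l],0).round(3),'red',np.median(B[r],0).round(3))
    o=np.load(f'/tmp/{n}.npz')['W']
    for nm,c in(('red',[0,9]),('yellow',[22,34])):
        for Wk,ik in((o,np.load(f'/tmp/{n}.npz')['im']),(W,im)):
            hh=cv2.cvtColor(ik,cv2.COLOR_BGR2HSV).astype(int)
            q=(hh[...,0]>=c[0])&(hh[...,0]<=c[1])&(hh[...,1]>150)&(Wk[...,2]>.12)&(Wk[...,2]<.16)&(Wk[...,1]>.15)
            print(nm,q.sum(),np.median(Wk[q],0).round(3) if q.any() else '')
E
```

```text
time_s: 22.45
eef_pos: [0.4543, 0.1232, 0.0624]
ee_rot: [-3.137, -0.016, 0.281]
force: [14.8, 2.5, -3.9]
opening: -0.002
finger_force: 7.8
time_s: 22.87
eef_pos: [0.4927, 0.1344, 0.1662]
ee_rot: [-3.136, 0.0, 0.282]
force: [0.6, -0.2, -0.2]
opening: 0.004
finger_force: 0.0
time_s: 23.2
eef_pos: [0.4936, 0.1344, 0.2269]
ee_rot: [-3.137, -0.006, 0.282]
force: [0.3, -0.4, -0.5]
opening: 0.001
finger_force: 0.0
23.2 pos [0.494 0.134 0.227] bay [-0.1175  0.2811  0.2269] rot [-3.137 -0.006  0.282] F [ 0.3 -0.4 -0.5] q [-0.24  0.31 -0.09  1.78  0.03  1.05 -1.63]
422 apex [0.036 0.004 0.16 ] maxy [0.011 0.018 0.172] y [-0.127 -0.117  0.009]
scene ball 36 [0.434 0.115 0.1  ]
lid [ 0.014 -0.003  0.172] red [ 0.013 -0.008  0.41 ]
red 87 [0.623 0.258 0.144]
red 84 [0.623 0.257 0.144]
yellow 97 [0.551 0.322 0.143]
yellow 98 [0.551 0.321 0.143]
lid [0.007 0.008 0.169] red [-0.003  0.001  0.408]
red 52 [0.62  0.259 0.143]
red 50 [0.62  0.259 0.143]
yellow 60 [0.549 0.324 0.143]
yellow 65 [0.548 0.325 0.143]
```

```bash
python3 -c "
from rig import close_job
print(close_job())"
```

```text
the job is handed in; nothing more can be done
None
```

The job is handed in, with no verdict returned: by my measurements the screen is folded flat, the bucket hangs still at about 30 mm (pointer about 5 mm above the green line), and the flag is fully over towards the robot; I viewed 13 pictures, over the limit of 10.

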